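# Centre-punch the drill spot on a mast band

### The job

Turn the aluminium mast band on its stand until the cross inked on its rim is at the very top, then take the spring-loaded centre punch from the rack and, with it upright and its point on the cross, press straight down until its spring snaps; do not fire it anywhere else. Hang the punch back in its rack hole by its collar and let go, leaving the cross at the top and the awl, screwdriver, wooden ring and jar where they are.

Things in the scene. Friction and masses are not known exactly. Their poses are not given: they have to be found in the camera images.
- band (a joint): Angle (rad) of the mast band: aluminium ring, 110 mm outside diameter, 34 mm wide, filled by a wooden disc, on a level axle. 0 (or any multiple of 2 pi) = cross at the very top; growing angle carries the band's top towards -y of axle. No stops; starts with the cross well away from the top, often underneath. Dragged or pinched, it turns with about 2 N along the rim and stays where left.
- mark (a point): Centre of the cross on the band's outer face, mid-width, 55 mm from the axle; moves with the band, its z axis points outward from the axle (up when the cross is at the top). Two dark lines 3 mm wide: one across the whole 34 mm width and 12 mm down both flanks, one 17 mm long around the rim.
- axle (a point): Centre of the band on its axle, 72 mm above the bench (the band's top: 127 mm). Fixed; x axis = the axle, z up. Flanks 17 mm either way along x. On the -x side a grey upright (44 mm wide, top 80 mm above the bench, inner face 50 mm from here) carries the axle; base plate 130 mm square, 10 mm thick, fixed to the bench.
- punch: Spring-loaded steel centre punch hanging upright by its collar in a rack hole. Origin: centre of the collar's underside; z up along it. Collar 28 mm diameter, z 0 to 6 mm; knurled round grip 17 mm diameter, z 6 to 62; cap 19 mm, z 62 to 70; barrel below 15 mm diameter to z -45; sprung nose 6 mm diameter, point at z -65.5. About 150 g. Fingers on the collar's top can push it down.
- punch_tip (a point): The point of the punch (moves with the sprung nose).
- punch_spring (a joint): How far the nose is pushed into the barrel (m): 0 = fully out, 0.010 = fully in. The force climbs to about 14 N near 4 mm, then the hidden spring lets go and it falls to about 3 N as the nose goes in; snapped when past 8 mm. Comes out by itself when lifted.
- hole0 (a point): Centre of the mouth of one rack hole (20 mm diameter, right through), on the rack's top face 75 mm above the bench. Rack: light wooden board 60 by 170 mm, 18 mm thick, on two end feet, fixed to the bench. The punch hangs in one hole, the awl in the other, either way round. y axis: along the rack through both holes; x: its narrow direction, free on both sides.
- hole1 (a point): Centre of the mouth of the other rack hole, 90 mm from the first, same size and height, same axes.
- awl: Bystander: awl with a bulbous dark wooden handle, 34 mm across, 59 mm above the rack, hanging in the other hole by a brass collar. Origin: centre of the collar's underside.
- driver: Bystander: screwdriver lying on the bench, about 200 mm long; its handle end points to the robot.
- collar: Bystander: dark wooden ring lying flat, 112 mm outside diameter, 24 mm high; origin at the centre of its underside.
- jar: Bystander: jar with a steel cap, 64 mm diameter, 85 mm high; origin at the centre of its underside.
Things that resemble listed ones, but are neither listed nor needed, are in the scene too. Of the things that look like the part that bears hole0, the larger one is meant.

How it is judged:
On the way, in this order (a step that is already met when the one before it is completed fails the run):
1. the cross on the band is at the top (within 0.15 rad) and the band is still (angle between mark's own z axis and vertical below 0.15 rad and velocity of joint band between -0.1 and 0.1 rad/s), for 0.3 s.
2. the punch has snapped (nose in past 8 mm) upright (within 0.2 rad), with its point within 5 mm of the cross, the cross at the top (value of joint punch_spring above 0.008 m and distance between punch_tip and mark below 0.005 m and angle between punch's own z axis and vertical below 0.2 rad and angle between mark's own z axis and vertical below 0.15 rad).
At the end, for the whole second after the job is handed in: The punch hangs upright (within 0.1 rad) in a rack hole with the centre of its collar's underside within 7 mm of the hole's mouth, at rest, released, its nose out (under 2 mm); the cross is still at the top of the band (within 0.15 rad) and the band still (all of step 1 and (distance between punch and hole0 below 0.007 m or distance between punch and hole1 below 0.007 m) and angle between punch's own z axis and vertical below 0.1 rad and linear speed of punch below 0.02 m/s and contact force between punch and the fingers below 0.1 N and value of joint punch_spring below 0.002 m); the robot touches nothing.
It fails at once if the punch was fired (nose in past 6 mm) with its point more than 7 mm from the cross (value of joint punch_spring above 0.006 m and distance between punch_tip and mark above 0.007 m).
It fails at once if the awl was moved more than 25 mm (distance of awl from where it was at the start of the episode above 0.025 m).
It fails at once if the screwdriver was moved more than 25 mm (distance of driver from where it was at the start of the episode above 0.025 m).
It fails at once if the wooden ring was moved more than 25 mm (distance of collar from where it was at the start of the episode above 0.025 m).
It fails at once if the jar was moved more than 25 mm (distance of jar from where it was at the start of the episode above 0.025 m).
It also fails if it takes over 72 s, if anything falls off the work surface, if the arm or the gripper's body presses on something with over 40 N, if the wrist force passes 120 N, or if a joint passes its speed limit or range.

### The arm

A 6-joint arm with a two-finger parallel gripper is mounted at the origin on the work surface. World frame = base frame: x ahead of the robot, y to its left, z up, the work surface at z = 0. Lengths are in m, angles in rad, forces in N, time in s.
With the tool pointing down it reaches from about 0.375 to 0.9 m from the base axis. Payload 3.1 kg.
Tool frame: the origin (TCP) lies on the centre line of the jaws, within the pads' length; the fingertips stand 19 mm ahead of it and the grasp point (between the pads) is the TCP; y points along the fingers, x is the direction in which the jaws open and shut, and the axes are right-handed (so a half turn about y gives the same grasp; the last joint's range is limited). The gripper opens to 85 mm and grips with 20 to 120 N. Pads are 22 mm wide; open, the fingers measure 114 mm over their backs; the gripper's body (76 mm by 85 mm) begins 54 mm behind the grasp point. The pads swing forward as they close: fully open they stand 13 mm farther back than shut.
Start: joints at [-1.363, 0.527, 1.433, -0, 1.181, -0.178], TCP at [0.235, -0.579, 0.227] pointing down, gripper open.
Joint ranges: [-3.08, 3.08], [-0.75, 2.2], [0.22, 2.44], [-1.43, 4.57], [0, 2.65], [-2.85, 2.85]. Speed limits (rad/s): [2.79, 2.79, 3.14, 3.14, 3.14, 3.14].

### API

Orientations are given as a unit quaternion [x, y, z, w].
In Python, from station import * gives the robot as it stands.
- The arm moves only by the tool step_arm, never from a script. Its argument "moves" is a list of rows, each a list of 7 numbers: the turn, a rotation vector about the tool's x, y, z in rad, then the shift along the tool's x, y, z in cm, then the closure, from -1 (fully open) to 1 (shut). A call has 1 to 12 rows; each row is the pose to reach, as a shift and turn from the pose measured when the call began, along the tool's axes at that moment; what a row does not reach only later rows make up. A row lasts 1/8 s, in which the tool goes at most 62.5 mm and 10.7 degrees, less where a joint would pass 70% of its speed; a pose out of reach is approached as far as the arm can. A call with a gripper value outside its range is refused whole. The fingers move at their own pace and stop on an object; "grip_force" is the grip in N (left out, the last holds). Time passes only in rows, so rows that repeat a pose let the fingers close. It gives the time, the measured TCP pose, the force and the opening at its end, in the units of the state.
- sense(): the state, without advancing time (a new reading comes with each control period).
- snapshot(name): name is "side" or "top" or "wrist"; returns a dict with "frame" (420x560x3 uint8, red, green, blue), "z_map" (420x560 float32, m along the optical axis (not along the pixel's ray), 0 where there is no reading), "vfov" (degrees; the focal length in pixels is half the picture's height over the tangent of half this angle, whatever the lens; pixels are square), "cx", "cy" (the principal point, pixels), "xyz" and "orientation" of the camera in the world. Camera axes: x right, y down, z forward; pixel columns grow to the right and rows downward; lengths in m; the calibration is good to about 2 mm. A picture is of the moment at which its call begins.
- sign_off(): hands the job in, once; it reports no verdict.
The state is a dict: "t": time; "q": joint angles; "qd": joint speeds; "tau": joint torques, N m; "tcp_pos": TCP position; "tool_rot": TCP orientation; "force": force on the tool from outside, world axes, zero at the start; "ft_torque": the same for the moment, N m; "finger_gap": opening from 0.0 (shut) to 1.0 (fully open).
Only numpy, scipy, OpenCV 4.12 (cv2) and the standard library are available. Lean on these libraries where they do the work, as an engineer would, in place of code of your own. Each camera call takes 0.05 s, during which the arm holds its last target.

## Working session

There is one attempt and no reset: what is moved stays moved. The work goes in short steps, Python scripts to look and compute and a tool call to move; the robot and the scene stay as the last step left them, time stands still between calls to the robot, and variables do not carry over. Pictures are saved under pics/ and viewed, and the job is handed in when it is done.

Besides the shell and the picture viewer there is one more tool, called after "Call:" in YAML: its name, and indented under it one key for each argument. step_arm: Moves the arm, as the interface text tells. Its arguments: {"type":"object","properties":{"moves":{"type":"array","items":{"type":"array","items":{"type":"number"}}},"grip_force":{"type":"number"}},"required":["moves"]}

```bash
mkdir -p pics; ls
cat > h.py <<'E'
from station import *
import numpy as np, cv2
from scipy.spatial.transform import Rotation as R
def snap(n,fn):
    s=snapshot(n); cv2.imwrite('pics/'+fn+'.png',cv2.cvtColor(s['frame'],cv2.COLOR_RGB2BGR)); np.savez('pics/'+fn+'.npz',**s); return s
def cam(s):
    f=s['frame'].shape[0]/2/np.tan(np.radians(float(s['vfov']))/2)
    return f,R.from_quat(s['orientation']).as_matrix(),np.array(s['xyz'])
def ray(s,u,v,z):
    f,M,o=cam(s); d=M@np.array([(u-s['cx'])/f,(v-s['cy'])/f,1]); return o+d*(z-o[2])/d[2]
def proj(s,p):
    f,M,o=cam(s); c=M.T@(np.array(p)-o); return s['cx']+f*c[0]/c[2],s['cy']+f*c[1]/c[2]
def pts(s):
    f,M,o=cam(s); z=s['z_map']; h,w=z.shape; u,v=np.meshgrid(np.arange(w),np.arange(h))
    P=np.stack([(u-s['cx'])/f*z,(v-s['cy'])/f*z,z],-1)@M.T+o; P[z==0]=np.nan; return P
def load(fn): return dict(np.load('pics/'+fn+'.npz'))
E
python3 - <<'E'
from h import *
for n in ['side','top','wrist']:
    s=snap(n,n+'0'); print(n,s['vfov'],s['cx'],s['cy'],s['xyz'],s['orientation'])
print(sense())
E
```

```text
pics
side 42.17601434172865 280.8682394431028 205.73550576623794 [ 0.54673251 -0.59041892  0.94230285] [ 0.94456486 -0.02402834  0.0086359  -0.32733054]
top 49.343404842119845 273.92593169824244 206.6553120882659 [0.46037403 0.08220594 1.07633085] [-0.69643632  0.71617703 -0.03639131  0.02725054]
wrist 58.28034890943186 278.585145998437 211.56968373525487 [ 0.29992183 -0.55335257  0.37332925] [ 0.82138672 -0.552798   -0.07962826  0.11574787]
{'t': 0.15, 'q': array([-1.36350049e+00,  5.28280040e-01,  1.43359637e+00,  2.04954941e-05,
        1.18143053e+00, -1.78498166e-01]), 'qd': array([ 0.00080147, -0.00296053, -0.00486277,  0.00070635, -0.00050106,
       -0.0009187 ]), 'tau': array([ 7.43769897e-05, -4.42744911e+01, -1.78275722e+01, -1.85465583e-04,
        5.55150473e-03, -1.35336307e-05]), 'tcp_pos': array([ 0.23510141, -0.57849413,  0.22594529]), 'tool_rot': array([-0.58614906,  0.39530718, -0.39444713,  0.58700339]), 'force': array([ 0.66251074,  0.64112079, -0.16194231]), 'ft_torque': array([-0.0116707 , -0.03237043,  0.06472854]), 'finger_gap': 0.9965643461901995}
```

View pics/side0.png

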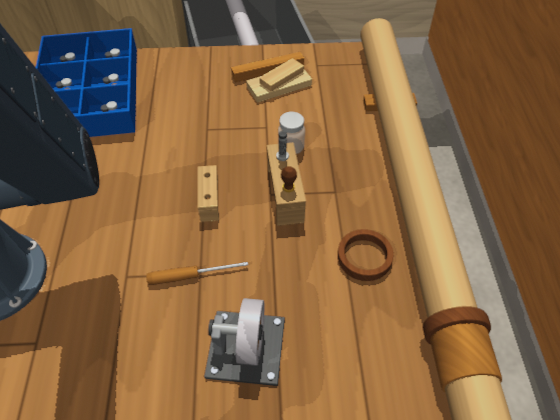

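View pics/top0.png

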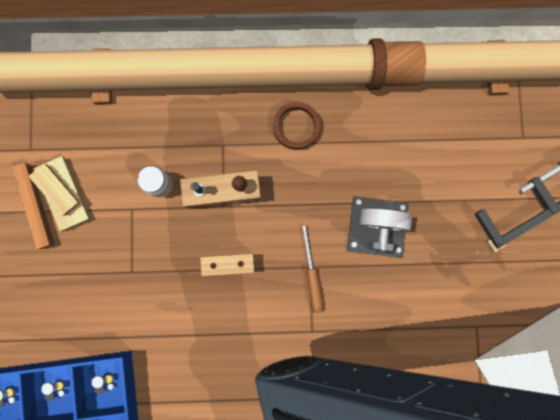

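View pics/wrist0.png

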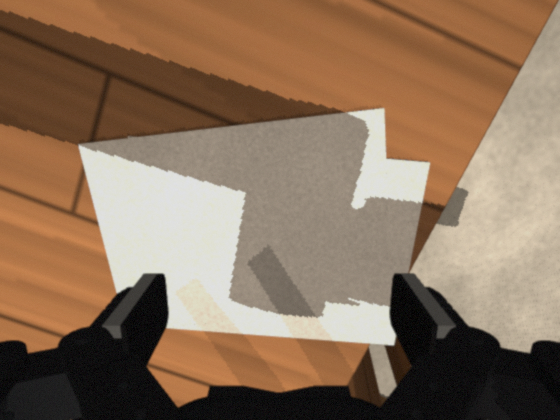

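The side and top views show the band at side (250,330) / top (385,220). The rack is at side (285,190), with the punch at (282,147) and the awl at (289,178). I can't see a cross from here, so I'll measure and zoom in.

Run:
```python
from h import *
t=load('top0'); s=load('side0')
P=pts(t); Q=pts(s)
def pr(P,box,zlo,zhi):
    u0,u1,v0,v1=box; a=P[v0:v1,u0:u1].reshape(-1,3); a=a[(a[:,2]>zlo)&(a[:,2]<zhi)]; 
    print(box,len(a),'min',np.nanpercentile(a,2,axis=0).round(4),'max',np.nanpercentile(a,98,axis=0).round(4),'med',np.nanmedian(a,0).round(4))
print('rack');pr(P,(170,270,160,215),.068,.08)
print('punch');pr(P,(175,215,165,210),.12,.17);pr(Q,(265,300,120,165),.12,.17)
print('awl');pr(P,(220,260,165,205),.1,.15)
print('band');pr(P,(345,420,190,265),.115,.135);pr(Q,(210,290,290,350),.115,.135);pr(P,(345,420,190,265),.09,.135)
print('base');pr(P,(335,420,180,270),.005,.014)
print('upright');pr(P,(345,420,190,265),.075,.082)
# rack rect from depth mask
def rect(P,box,zlo,zhi):
    u0,u1,v0,v1=box; a=P[v0:v1,u0:u1].reshape(-1,3); a=a[(a[:,2]>zlo)&(a[:,2]<zhi)]
    print(cv2.minAreaRect((a[:,:2]*1000).astype(np.float32)))
rect(P,(170,270,160,215),.068,.08);rect(P,(335,420,180,270),.005,.014)
for n,c,b in(('side0','a',(200,290,290,390)),('top0','b',(340,420,190,265)),('side0','c',(250,320,110,240)),('top0','d',(170,270,150,215))):
    im=cv2.imread('pics/%s.png'%n)[b[2]:b[3],b[0]:b[1]]; cv2.imwrite('pics/z%s.png'%c,cv2.resize(im,None,fx=5,fy=5,interpolation=2))
```

```text
rack
(170, 270, 160, 215) 1763 min [0.5635 0.1055 0.0708] max [0.6274 0.2691 0.0787] med [0.5925 0.1898 0.0749]
punch
(175, 215, 165, 210) 81 min [0.583  0.2234 0.1218] max [0.5997 0.2397 0.1481] med [0.591  0.2302 0.1444]
(265, 300, 120, 165) 105 min [0.5829 0.22   0.1205] max [0.5995 0.2367 0.1464] med [0.591  0.2252 0.1384]
awl
(220, 260, 165, 205) 194 min [0.5843 0.1265 0.1151] max [0.613  0.1561 0.1364] med [0.5972 0.1409 0.1285]
band
(345, 420, 190, 265) 516 min [ 0.4965 -0.2066  0.1155] max [ 0.5336 -0.142   0.1288] med [ 0.5153 -0.1721  0.1235]
(210, 290, 290, 350) 757 min [ 0.4971 -0.2087  0.1155] max [ 0.5327 -0.1462  0.1276] med [ 0.515  -0.1822  0.1229]
(345, 420, 190, 265) 784 min [ 0.4947 -0.2201  0.0933] max [ 0.5358 -0.126   0.1286] med [ 0.5155 -0.1672  0.1202]
base
(335, 420, 180, 270) 1777 min [ 0.4377 -0.2359  0.0058] max [ 0.5699 -0.1058  0.0134] med [ 0.4912 -0.1563  0.0095]
upright
(345, 420, 190, 265) 264 min [ 0.4475 -0.1866  0.0754] max [ 0.5281 -0.1202  0.0819] med [ 0.4647 -0.1663  0.0791]
((595.8340454101562, 187.30621337890625), (60.5862922668457, 170.240234375), 5.008176326751709)
((507.97149658203125, -173.5972442626953), (185.0935516357422, 174.9368438720703), 86.87467956542969)
```

Run:
```python
import cv2,numpy as np
i=[cv2.resize(cv2.imread('pics/z%s.png'%c),(400,300)) for c in 'abcd']
cv2.imwrite('pics/zz.png',np.vstack([np.hstack(i[:2]),np.hstack(i[2:])]))
```

```text
(no output)
```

View pics/zz.png

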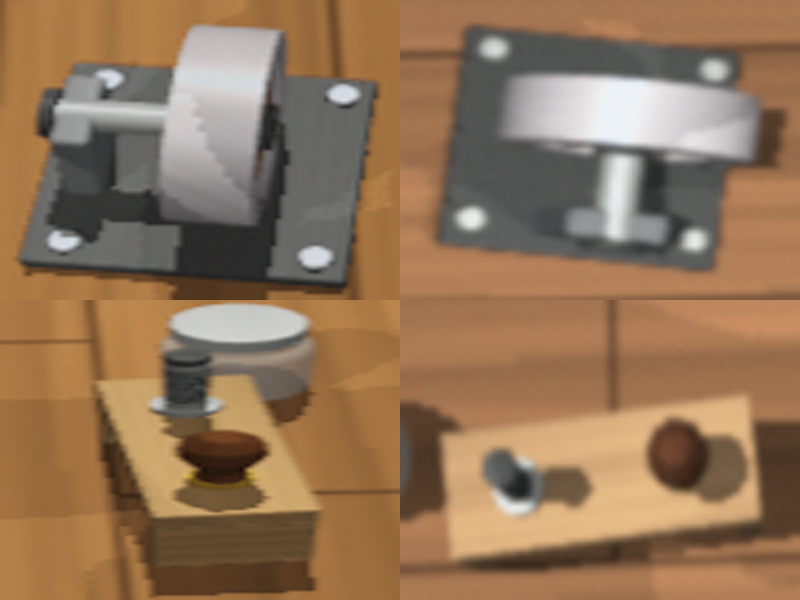

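Run:
```python
from h import *
for n in ('top0','side0'):
    t=load(n); P=pts(t); hsv=cv2.cvtColor(t['frame'],cv2.COLOR_RGB2HSV)
    m=(P[...,2]>.003)&(P[...,2]<.016)&(hsv[...,1]<90)&(P[...,0]>.4)&(P[...,0]<.62)&(P[...,1]>-.28)&(P[...,1]<-.06)
    m=cv2.morphologyEx(m.astype(np.uint8),cv2.MORPH_OPEN,np.ones((3,3)))
    a=P[m>0]; print(n,'base',cv2.minAreaRect((a[:,:2]*1000).astype(np.float32)))
    b=(P[...,2]>.095)&(P[...,0]>.45)&(P[...,0]<.62)&(P[...,1]>-.28)&(P[...,1]<-.06)&(P[...,2]<.14)
    a=P[b]; print('band',cv2.minAreaRect((a[:,:2]*1000).astype(np.float32)),np.nanmax(a[:,2]))
    # circle fit yz with axle
    A=np.c_[a[:,1],a[:,2],np.ones(len(a))]; x=np.linalg.lstsq(A,-(a[:,1]**2+a[:,2]**2),rcond=None)[0]; print('circ',-x[0]/2,-x[1]/2,np.sqrt(x[0]**2/4+x[1]**2/4-x[2]))
st=sense(); print(R.from_quat(st['tool_rot']).as_matrix().round(3))
```

```text
top0 base ((503.3477783203125, -173.28497314453125), (130.25582885742188, 129.41241455078125), 81.21212005615234)
band ((515.3206176757812, -174.90415954589844), (99.4330825805664, 34.1174430847168), 81.23209381103516) 0.13013621656641916
circ -0.17503777963013634 0.07603293326719286 0.05083051923938854
side0 base ((503.845458984375, -175.5955047607422), (130.1645965576172, 128.80392456054688), 81.1714096069336)
band ((514.9282836914062, -178.5717315673828), (98.91459655761719, 34.423728942871094), 81.17807006835938) 0.12896171052636674
circ -0.1773196115497529 0.07548350790573823 0.05050861285850375
[[ 0.376 -0.     0.927]
 [-0.927  0.002  0.376]
 [-0.002 -1.     0.   ]]
```

```bash
cat >> h.py <<'E'
C=np.array([.515,-.176,.072]); YAW=np.radians(-8.8)
a=np.array([np.cos(YAW),np.sin(YAW),0]); u=np.array([-np.sin(YAW),np.cos(YAW),0]); Z=np.array([0,0,1.])
def rel(p,M):
    st=sense(); M0=R.from_quat(st['tool_rot']).as_matrix()
    rv=R.from_matrix(M0.T@M).as_rotvec(); d=M0.T@(np.array(p)-st['tcp_pos'])*100
    return [float(x) for x in np.r_[rv.round(3),d.round(2)]]
def Mt(tau,yaw=YAW):
    ax=np.array([np.cos(yaw),np.sin(yaw),0]); uu=np.array([-np.sin(yaw),np.cos(yaw),0])
    y=-(uu*np.sin(tau)+Z*np.cos(tau)); return np.c_[ax,y,np.cross(ax,y)]
def arc(phi,tau,r,dx=0):
    p=np.radians(phi); return rel(C+r*(u*np.sin(p)+Z*np.cos(p))+a*dx,Mt(np.radians(tau)))
E
python3 - <<'E'
from h import *
print(arc(20,20,.2)); print(arc(55,40,.13)); print(arc(55,40,.046))
E
```

```text
[-0.319, -1.02, -0.181, -32.63, -3.33, 44.59]
[-0.635, -0.987, -0.361, -35.88, 8.01, 46.54]
[-0.635, -0.987, -0.361, -29.97, 12.82, 43.01]
```

Call:
step_arm:
  moves:
    - [-0.32,-1.02,-0.18,-32.6,-3.3,44.6,-0.2]
    - [-0.32,-1.02,-0.18,-32.6,-3.3,44.6,-0.2]
    - [-0.32,-1.02,-0.18,-32.6,-3.3,44.6,-0.2]
    - [-0.32,-1.02,-0.18,-32.6,-3.3,44.6,-0.2]
    - [-0.32,-1.02,-0.18,-32.6,-3.3,44.6,-0.2]
    - [-0.32,-1.02,-0.18,-32.6,-3.3,44.6,-0.2]
    - [-0.32,-1.02,-0.18,-32.6,-3.3,44.6,-0.2]
    - [-0.32,-1.02,-0.18,-32.6,-3.3,44.6,-0.2]
    - [-0.32,-1.02,-0.18,-32.6,-3.3,44.6,-0.2]
    - [-0.32,-1.02,-0.18,-32.6,-3.3,44.6,-0.2]
    - [-0.32,-1.02,-0.18,-32.6,-3.3,44.6,-0.2]

```text
t: 1.52
tcp_pos: [0.525, -0.1087, 0.2592]
tool_rot: [0.817, -0.064, 0.043, -0.572]
force: [-1.0, -0.6, 0.5]
finger_gap: 0.603
```

Run:
```python
from h import *
st=sense();print(st['t'],st['tcp_pos'],st['q'].round(3),st['finger_gap'])
snap('wrist','w1')
print(arc(20,20,.2)); print(arc(55,40,.13)); print(arc(55,40,.046))
```

```text
1.525 [ 0.52500742 -0.10873842  0.25920955] [-0.219  0.398  1.625 -0.389  1.128  0.104] 0.6027061691099765
[0.001, -0.0, -0.004, 0.07, -0.11, 0.07]
[-0.348, 0.0, -0.004, 0.1, 9.24, 7.54]
[-0.348, 0.0, -0.004, 0.13, 16.12, 2.73]
```

View pics/w1.png

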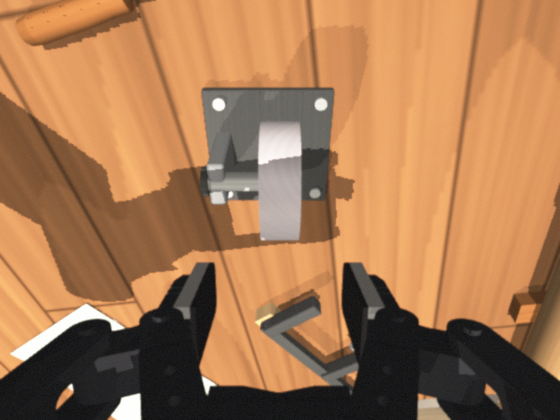

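The wrist view shows the band at (280,180), centred between the fingers. No cross shows on this side, so it must be underneath. Next I'll grasp the band on its +y shoulder.

Call:
step_arm:
  moves:
    - [-0.17,0,0,0.1,4.6,3.7,-0.2]
    - [-0.35,0,0,0.1,9.2,7.5,-0.2]
    - [-0.35,0,0,0.1,9.2,7.5,-0.2]
    - [-0.35,0,0,0.1,12,5.4,-0.2]
    - [-0.35,0,0,0.1,14,4.1,-0.2]
    - [-0.35,0,0,0.1,16.1,2.7,-0.2]
    - [-0.35,0,0,0.1,16.1,2.7,-0.2]

```text
t: 2.45
tcp_pos: [0.52, -0.142, 0.101]
tool_rot: [0.904, -0.073, 0.033, -0.42]
force: [-0.1, 0.3, 0.4]
finger_gap: 0.598
```

Run:
```python
from h import *
st=sense();print(st['t'],st['tcp_pos'],st['q'].round(3),st['finger_gap'],st['force'])
print(arc(55,40,.046))
snap('wrist','w2')
```

```text
2.45 [ 0.51996365 -0.14204702  0.1009598 ] [-0.112  0.733  1.752 -0.918  0.944  0.717] 0.5984595356019735 [-0.13287929  0.27823084  0.43391702]
[0.002, -0.004, -0.005, 0.03, -0.02, 0.42]
```

View pics/w2.png

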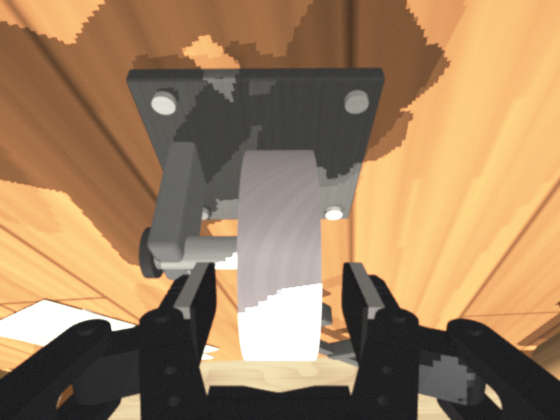

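The band is centred between the fingers. I'll pinch it and sweep.

Call:
step_arm:
  moves:
    - [0,0,0,0,0,0.4,1]
    - [0,0,0,0,0,0.4,1]
    - [0,0,0,0,0,0.4,1]
    - [0,0,0,0,0,0.4,1]
  grip_force: 30

```text
t: 3.0
tcp_pos: [0.5209, -0.1372, 0.0996]
tool_rot: [0.904, -0.072, 0.034, -0.42]
force: [-1.6, 4.2, 5.0]
finger_gap: 0.377
```

Run:
```python
from h import *
st=sense();print(st['t'],st['tcp_pos'],st['finger_gap'],st['force'])
for k in range(1,12): print(arc(55-10*k,40-80/11*k,.046))
```

```text
3.0 [ 0.52087817 -0.13717776  0.09955616] 0.37653527378190155 [-1.60360529  4.23979969  5.0119937 ]
[0.129, -0.004, -0.003, 0.02, 0.05, -0.84]
[0.256, -0.004, -0.003, 0.02, 0.06, -1.64]
[0.383, -0.005, -0.002, 0.02, 0.2, -2.43]
[0.51, -0.005, -0.002, 0.03, 0.47, -3.18]
[0.637, -0.005, -0.002, 0.03, 0.88, -3.87]
[0.764, -0.005, -0.001, 0.04, 1.39, -4.49]
[0.891, -0.005, -0.001, 0.04, 2.01, -5.0]
[1.018, -0.005, -0.001, 0.04, 2.7, -5.4]
[1.145, -0.005, -0.0, 0.05, 3.46, -5.67]
[1.271, -0.006, -0.0, 0.05, 4.25, -5.81]
[1.398, -0.006, 0.0, 0.05, 5.05, -5.81]
```

Call:
step_arm:
  moves:
    - [0.13,0,0,0,0.05,-0.85,1]
    - [0.26,0,0,0,0.05,-1.65,1]
    - [0.38,0,0,0,0.2,-2.45,1]
    - [0.51,0,0,0,0.45,-3.2,1]
    - [0.64,0,0,0,0.9,-3.85,1]
    - [0.76,0,0,0,1.4,-4.5,1]
    - [0.89,0,0,0,2.0,-5.0,1]
    - [1.02,0,0,0,2.7,-5.4,1]
    - [1.15,0,0,0,3.45,-5.65,1]
    - [1.27,0,0,0,4.25,-5.8,1]
    - [1.4,0,0,0,5.05,-5.8,1]
    - [1.4,0,0,0,5.05,-5.8,1]

```text
t: 4.5
tcp_pos: [0.5086, -0.2168, 0.0973]
tool_rot: [-0.422, 0.033, -0.073, 0.903]
force: [-4.4, -4.6, 6.7]
finger_gap: 0.379
```

Run:
```python
from h import *
st=sense();print(st['t'],st['tcp_pos'],st['q'].round(3),st['finger_gap'],st['force'])
print(arc(-55,-40,.046))
w=snap('wrist','w3');s=snap('side','s3');t=snap('top','t3')
i=[cv2.resize(x,(400,300)) for x in (w['frame'],s['frame'][270:390,180:340],t['frame'][180:285,320:460],w['frame'])]
cv2.imwrite('pics/m3.png',cv2.cvtColor(np.vstack([np.hstack(i[:2]),np.hstack(i[2:])]),4))
```

```text
4.5 [ 0.50861147 -0.21684333  0.09727195] [-0.885  0.797  1.556  0.519  1.33  -0.993] 0.3785225538745015 [-4.40594806 -4.63490623  6.74855415]
[0.001, -0.004, 0.005, 0.0, 0.15, 0.35]
```

View pics/m3.png

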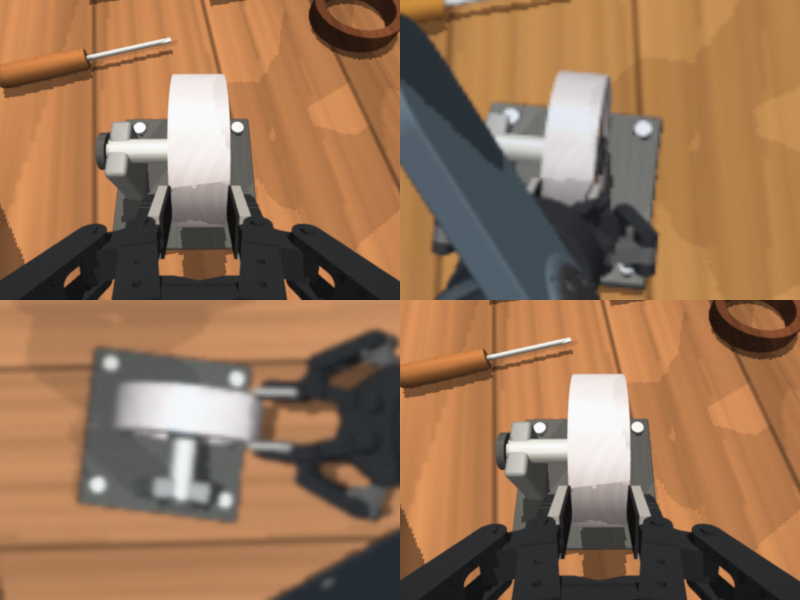

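No cross yet. It should now be on the lower +y side, so I'll open the fingers, swing back along the arc and stroke again.

Call:
step_arm:
  moves:
    - [0,0,0,0,0,0,-0.2]
    - [0,0,0,0,0,0,-0.2]
    - [-0.13,0,0,0,0.05,0.85,-0.2]
    - [-0.26,0,0,0,0.05,1.65,-0.2]
    - [-0.38,0,0,0,0.2,2.45,-0.2]
    - [-0.51,0,0,0,0.45,3.2,-0.2]
    - [-0.64,0,0,0,0.9,3.85,-0.2]
    - [-0.76,0,0,0,1.4,4.5,-0.2]
    - [-0.89,0,0,0,2.0,5.0,-0.2]
    - [-1.02,0,0,0,2.7,5.4,-0.2]
    - [-1.15,0,0,0,3.45,5.65,-0.2]
    - [-1.27,0,0,0,4.25,5.8,-0.2]

```text
t: 6.15
tcp_pos: [0.5206, -0.1439, 0.1032]
tool_rot: [0.877, -0.067, 0.039, -0.474]
force: [-0.9, -0.2, -1.3]
finger_gap: 0.593
```

Run:
```python
from h import *
st=sense();print(st['t'],st['tcp_pos'],st['q'].round(3),st['finger_gap'],st['force'])
print(arc(60,42,.046))
w=snap('wrist','w4')
```

```text
6.15 [ 0.52060115 -0.14390263  0.10321133] [-0.17   0.685  1.765 -0.805  0.861  0.579] 0.5926049674398682 [-0.91221937 -0.15745615 -1.34543048]
[-0.154, -0.004, 0.002, -0.07, 0.29, 1.06]
```

View pics/w4.png

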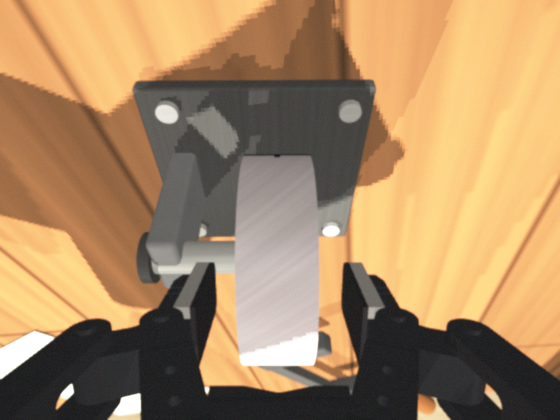

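The end of the line around the rim just shows at the horizon (277,156), so the cross is near there. I'll make the second stroke.

Call:
step_arm:
  moves:
    - [-0.15,0,0,-0.05,0.3,1.05,-0.2]
    - [-0.15,0,0,-0.05,0.3,1.05,-0.2]
    - [-0.15,0,0,-0.05,0.3,1.05,1]
    - [-0.15,0,0,-0.05,0.3,1.05,1]
    - [-0.15,0,0,-0.05,0.3,1.05,1]
    - [-0.15,0,0,-0.05,0.3,1.05,1]
  grip_force: 40

```text
t: 6.95
tcp_pos: [0.5213, -0.1341, 0.0935]
tool_rot: [0.91, -0.069, 0.033, -0.408]
force: [0.9, 6.5, 1.0]
finger_gap: 0.374
```

Run:
```python
from h import *
w=load('w4'); c=w['xyz']; d=c-C; rr=np.hypot(d@u,d[2]); ang=np.degrees(np.arctan2(d@u,d[2])); print('horizon phi',ang+np.degrees(np.arccos(55/1000/rr)))
st=sense();print(st['t'],st['tcp_pos'],st['finger_gap'],st['force'])
for k in range(1,12): print(arc(60-10.5*k,42-82/11*k,.046))
```

```text
horizon phi 130.37473163350626
6.95 [ 0.52133159 -0.1341341   0.09346192] 0.3741277545715603 [0.85435515 6.53623894 1.02670796]
[0.124, -0.002, 0.003, 0.02, -0.14, -1.11]
[0.254, -0.002, 0.003, 0.02, -0.18, -1.95]
[0.384, -0.002, 0.004, 0.02, -0.06, -2.78]
[0.514, -0.002, 0.004, 0.02, 0.2, -3.58]
[0.644, -0.001, 0.004, 0.02, 0.61, -4.32]
[0.774, -0.001, 0.004, 0.02, 1.14, -4.97]
[0.904, -0.001, 0.004, 0.02, 1.79, -5.51]
[1.034, -0.001, 0.004, 0.02, 2.52, -5.93]
[1.164, -0.0, 0.004, 0.02, 3.31, -6.21]
[1.294, -0.0, 0.004, 0.02, 4.15, -6.33]
[1.425, 0.0, 0.004, 0.01, 4.99, -6.3]
```

Call:
step_arm:
  moves:
    - [0.12,0,0,0,-0.15,-1.1,1]
    - [0.25,0,0,0,-0.2,-1.95,1]
    - [0.38,0,0,0,-0.05,-2.8,1]
    - [0.51,0,0,0,0.2,-3.6,1]
    - [0.64,0,0,0,0.6,-4.3,1]
    - [0.77,0,0,0,1.15,-4.95,1]
    - [0.9,0,0,0,1.8,-5.5,1]
    - [1.03,0,0,0,2.5,-5.95,1]
    - [1.16,0,0,0,3.3,-6.2,1]
    - [1.29,0,0,0,4.15,-6.3,1]
    - [1.42,0,0,0,5.0,-6.3,1]
    - [1.42,0,0,0,5.0,-6.3,1]

```text
t: 8.45
tcp_pos: [0.5086, -0.2171, 0.0975]
tool_rot: [-0.424, 0.031, -0.073, 0.902]
force: [-0.4, -2.5, 2.7]
finger_gap: 0.365
```

Run:
```python
from h import *
st=sense();print(st['t'],st['tcp_pos'],st['q'].round(3),st['finger_gap'],st['force'])
w=snap('wrist','w5');s=snap('side','s5');t=snap('top','t5')
i=[cv2.resize(x,(400,300)) for x in (w['frame'],s['frame'][270:390,180:340],t['frame'][180:285,320:460])]
i.append(i[0])
cv2.imwrite('pics/m5.png',cv2.cvtColor(np.vstack([np.hstack(i[:2]),np.hstack(i[2:])]),4))
```

```text
8.45 [ 0.5085501  -0.21707831  0.09748534] [-0.884  0.794  1.558  0.518  1.324 -0.996] 0.36473994773822016 [-0.44900077 -2.51027747  2.74265832]
```

View pics/m5.png

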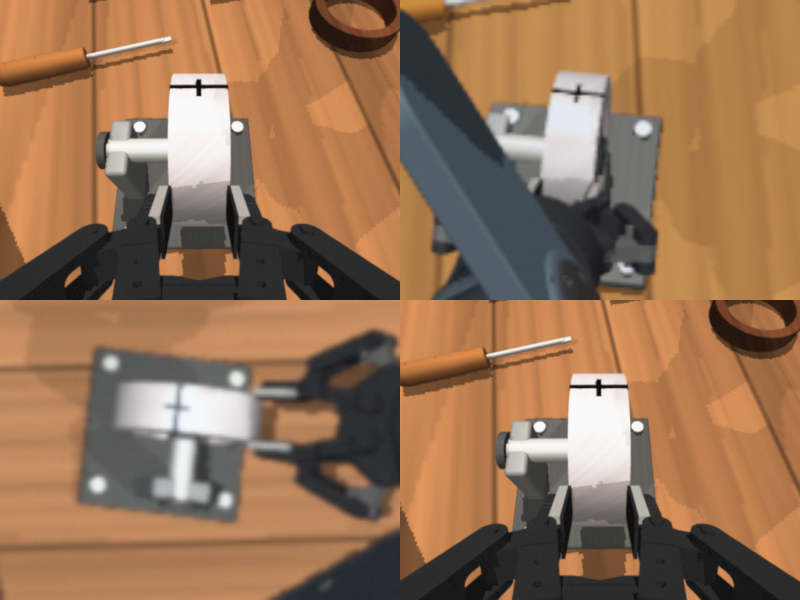

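The cross now shows near the top in all three views. I'll measure its angle.

```bash
cat >> h.py <<'E'
def cross(s,show=None):
    """dark pixels whose depth point lies on the rim region; returns px centre of cross"""
    P=pts(s); g=s['frame'].max(-1).astype(int); d=P-C
    ax=d@a; r=np.hypot(d@u,d[...,2]); 
    rim=(np.abs(ax)<.016)&(np.abs(r-.056)<.006)&(d[...,2]>-.01)
    # darkness relative to local background
    bg=cv2.morphologyEx(s['frame'].max(-1),cv2.MORPH_CLOSE,np.ones((9,9))).astype(int)
    m=rim&(bg-g>35)
    return P,m,d
def cyl(s,px):
    f,M,o=cam(s); dd=M@np.array([(px[0]-s['cx'])/f,(px[1]-s['cy'])/f,1]); e=o-C
    du,dz,eu,ez=dd@u,dd[2],e@u,e[2]
    A=du*du+dz*dz;B=2*(du*eu+dz*ez);Cc=eu*eu+ez*ez-.055**2
    k=(-B-np.sqrt(B*B-4*A*Cc))/2/A; return o+k*dd
E
python3 - <<'E'
from h import *
for n in ('t5','s5','w5'):
    s=load(n); P,m,d=cross(s); v,uu=np.nonzero(m); print(n,len(v))
    if len(v)<5: continue
    px=(uu.mean(),v.mean())
    ph=np.degrees(np.arctan2((d@u)[m],d[...,2][m])); print(px,'depth phi med',np.median(ph).round(1),np.percentile(ph,[5,95]).round(1),'ax',np.median((d@a)[m]))
    rc=cv2.minAreaRect(np.c_[uu,v].astype(np.float32)); print(rc)
    q=cyl(s,rc[0]); print('cyl',q.round(4),np.degrees(np.arctan2((q-C)@u,q[2]-C[2])))
E
```

```text
t5 51
(np.float64(391.01960784313724), np.float64(218.05882352941177)) depth phi med 20.4 [-67.4  27. ] ax 0.0006411469713781106
((394.4772644042969, 218.7899627685547), (33.40785217285156, 14.278609275817871), 7.853313446044922)
cyl [ 0.5136 -0.1821  0.1266] -6.558612653416994
s5 53
(np.float64(248.73584905660377), np.float64(310.1509433962264)) depth phi med 19.6 [-49.4  25.4] ax -0.00023544710511927275
((240.4700927734375, 322.24505615234375), (16.952411651611328, 45.27396774291992), 31.184978485107422)
cyl [ 0.5018 -0.1866  0.1256] -13.130560112403039
w5 636
(np.float64(282.1525157232704), np.float64(130.99528301886792)) depth phi med 17.7 [-45.1  23.4] ax -0.00022035307864952744
((310.2098693847656, 183.03091430664062), (175.7873992919922, 68.281005859375), 64.03331756591797)
cyl [ 0.5246 -0.191   0.1254] -14.054273432479915
```

```bash
cat >> h.py <<'E'
def phi(s):
    P,m,d=cross(s); v,uu=np.nonzero(m)
    q=np.array([cyl(s,(x,y)) for x,y in zip(uu,v)]); e=q-C
    p=np.degrees(np.arctan2(e@u,e[:,2])); ax=e@a
    k=(np.abs(ax)>.004)&(np.abs(ax)<.015); pm=np.median(p[k]); k&=np.abs(p-pm)<4
    c=(np.abs(p-pm)<10)&(np.abs(ax)<.004); 
    return p[k].mean(), p[k].std(), k.sum(), ax[c].mean(), (p[c&(np.abs(p-pm)>2.5)]).mean()
E
python3 - <<'E'
from h import *
for n in ('t5','s5','w5'): print(n,phi(load(n)))
st=sense();e=st['tcp_pos']-C; print(np.degrees(np.arctan2(e@u,e[2])),np.hypot(e@u,e[2]))
for k in (-65,-70,-74.5): print(arc(k,k+14,.046))
E
```

```text
t5 (np.float64(21.781738414641687), np.float64(0.6793423164078259), np.int64(13), np.float64(2.825938606882138e-05), np.float64(21.630382804673797))
s5 (np.float64(19.708291062548966), np.float64(1.4097710688243146), np.int64(23), np.float64(0.0003067989189107303), np.float64(18.224794627239838))
w5 (np.float64(18.50520512031744), np.float64(1.331761898228266), np.int64(313), np.float64(-0.00033983500952371415), np.float64(17.67884033445246))
-55.77765170713797 0.048353895446149486
[0.202, 0.004, 0.004, -0.0, 0.49, -0.62]
[0.289, 0.004, 0.004, -0.0, 0.68, -0.98]
[0.368, 0.005, 0.004, -0.01, 0.87, -1.28]h.py:41: RuntimeWarning: invalid value encountered in sqrt
  k=(-B-np.sqrt(B*B-4*A*Cc))/2/A; return o+k*dd
```

Run:
```python
from h import *
for k in (-62,-69,-76): print(arc(k,k+14,.048))
```

```text
[0.149, 0.004, 0.004, -0.0, 0.21, -0.48]
[0.272, 0.004, 0.004, -0.0, 0.46, -1.01]
[0.394, 0.005, 0.004, -0.01, 0.78, -1.5]
```

Call:
step_arm:
  moves:
    - [0.13,0,0,0,0.2,-0.5,1]
    - [0.25,0,0,0,0.45,-1.0,1]
    - [0.37,0,0,0,0.75,-1.5,1]
    - [0.37,0,0,0,0.75,-1.5,1]
    - [0.37,0,0,0,0.75,-1.5,1]

```text
t: 9.22
tcp_pos: [0.5079, -0.2221, 0.0846]
tool_rot: [-0.255, 0.016, -0.074, 0.964]
force: [-1.8, -1.9, 1.3]
finger_gap: 0.37
```

```bash
python3 - <<'E' 2>/dev/null
from h import *
st=sense();e=st['tcp_pos']-C; print(st['t'],st['force'],np.degrees(np.arctan2(e@u,e[2])),np.hypot(e@u,e[2]))
w=snap('wrist','w6');s=snap('side','s6');t=snap('top','t6')
for n in ('t6','s6','w6'): print(n,phi(load(n)))
i=[cv2.resize(x,(400,300)) for x in (w['frame'],s['frame'][270:390,180:340],t['frame'][180:285,320:460])]
i.append(i[0])
cv2.imwrite('pics/m6.png',cv2.cvtColor(np.vstack([np.hstack(i[:2]),np.hstack(i[2:])]),4))
for k in (-62,-69,-76): print(arc(k,k+14,.048))
E
```

```text
9.225 [-1.77678711 -1.92221054  1.30236697] -74.84550733034109 0.048289029413063234
t6 (np.float64(3.006953888609838), np.float64(0.9562571004183809), np.int64(19), np.float64(-0.00017163937719763794), np.float64(2.4954535480282654))
s6 (np.float64(2.4565466133302767), np.float64(1.2624773836169165), np.int64(30), np.float64(0.0004446829918444085), np.float64(1.93271848488786))
w6 (np.float64(2.336004616867412), np.float64(1.2464844489223819), np.int64(239), np.float64(-0.0003473130686885586), np.float64(1.0886190340915127))
[-0.218, 0.006, 0.003, 0.01, -0.12, 1.03]
[-0.095, 0.007, 0.002, 0.0, -0.06, 0.44]
[0.027, 0.007, 0.002, -0.0, 0.06, -0.13]
```

View pics/m6.png

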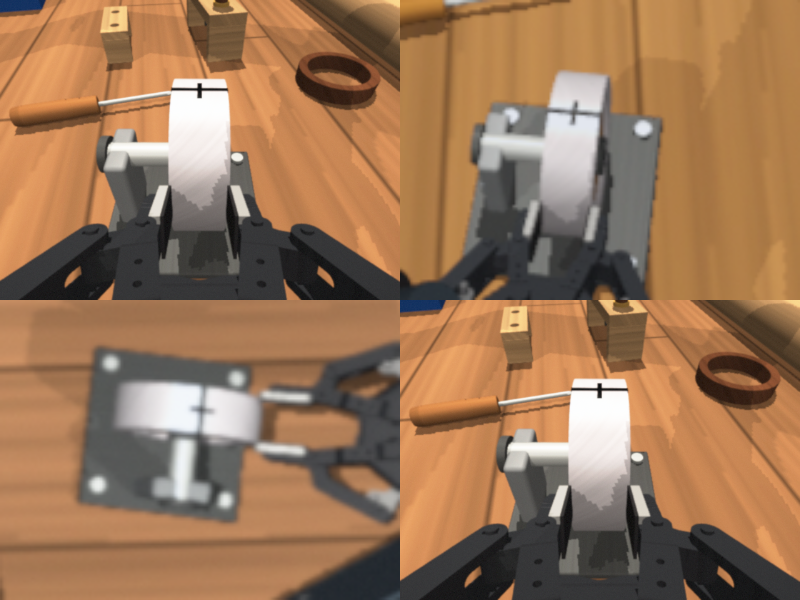

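About 2.5° remain. I'll nudge the band, release, and back off.

Call:
step_arm:
  moves:
    - [0.045,0,0,0,0.1,-0.23,1]
    - [0.045,0,0,0,0.1,-0.23,1]
    - [0.045,0,0,0,0.1,-0.23,1]
    - [0.045,0,0,0,0.1,-0.23,-0.2]
    - [0.045,0,0,0,0.1,-0.23,-0.2]
    - [0.045,0,0,0,0.1,-0.23,-0.2]
    - [0.045,0,0,0,-5,0,-0.2]
    - [0.045,0,0,0,-10,0,-0.2]
    - [0.045,0,0,0,-12,0,-0.2]
    - [0.045,0,0,0,-12,0,-0.2]

```text
t: 10.62
tcp_pos: [0.4918, -0.3266, 0.1445]
tool_rot: [-0.234, 0.014, -0.076, 0.969]
force: [-0.3, 0.5, -0.5]
finger_gap: 0.6
```

```bash
python3 - <<'E' 2>/dev/null
from h import *
st=sense(); print(st['t'],st['tcp_pos'],st['force'])
w=snap('wrist','w7');s=snap('side','s7');t=snap('top','t7')
for n in ('t7','s7','w7'): print(n,phi(load(n)))
i=[cv2.resize(x,(400,300)) for x in (w['frame'],s['frame'][270:390,180:340],t['frame'][180:285,320:460])]
i.append(i[0])
cv2.imwrite('pics/m7.png',cv2.cvtColor(np.vstack([np.hstack(i[:2]),np.hstack(i[2:])]),4))
E
```

```text
10.625 [ 0.49178576 -0.32663338  0.14447156] [-0.25736212  0.47501103 -0.54009808]
t7 (np.float64(0.37641172415958196), np.float64(1.404492148656364), np.int64(21), np.float64(-0.00010272417412919727), np.float64(0.3317270449647908))
s7 (np.float64(-0.26441751758352056), np.float64(1.2822894501785127), np.int64(32), np.float64(0.0005113751823700245), np.float64(-0.7011220425688953))
w7 (np.float64(0.4711964637538491), np.float64(1.2660352588609676), np.int64(83), np.float64(-0.0004523405410980098), np.float64(-0.9056644882900553))
```

View pics/m7.png

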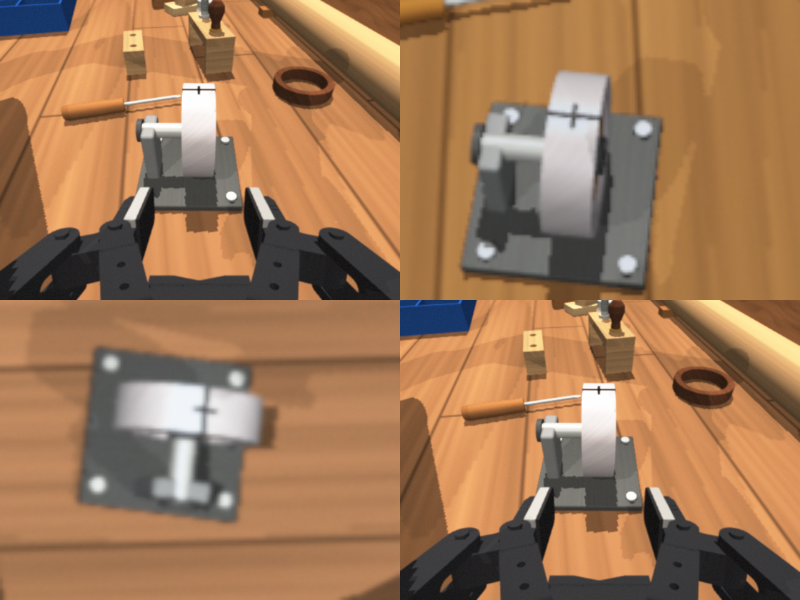

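The cross is at the top within about 1°, and all three cameras agree. Next is the punch, so I'll refine the rack and punch position and hover over it.

Run:
```python
from h import *
for n in ('t7','s7'):
    t=load(n); P=pts(t); hsv=cv2.cvtColor(t['frame'],cv2.COLOR_RGB2HSV)
    m=(P[...,2]>.069)&(P[...,2]<.081)&(abs(P[...,0]-.595)<.06)&(abs(P[...,1]-.187)<.12)&(hsv[...,1]>60)
    m=cv2.morphologyEx(m.astype(np.uint8),cv2.MORPH_OPEN,np.ones((3,3)))
    rc=cv2.minAreaRect((P[m>0][:,:2]*1000).astype(np.float32)); print(n,rc)
    k=(P[...,2]>.085)&(P[...,2]<.15)&(np.hypot(P[...,0]-.592,P[...,1]-.232)<.02)
    a_=P[k]; print(len(a_),np.percentile(a_,[3,97],axis=0).mean(0))
    c=(P[...,2]>.138)&(P[...,2]<.152)&(np.hypot(P[...,0]-.592,P[...,1]-.232)<.02); print('cap',c.sum(),P[c].mean(0))
print(rel([.592,.231,.22],Mt(0,np.radians(5))))
```

```text
t7 ((595.8348388671875, 187.35910034179688), (60.804534912109375, 170.44676208496094), 5.28054666519165)
104 [0.59129933 0.23113144 0.1192884 ]
cap 67 [0.5915008  0.23140049 0.14463481]
s7 ((595.0711059570312, 185.51324462890625), (60.229610443115234, 173.2486572265625), 4.851061820983887)
193 [0.59042768 0.22798892 0.11592505]
cap 54 [0.59112232 0.2287181  0.14267454]
[-1.096, -0.211, 0.136, 1.62, 46.81, 32.24]
```

Run:
```python
from h import *
print(rel([.50,-.30,.25],Mt(np.radians(-44))))
print(rel([.54,-.05,.25],Mt(0,np.radians(0))))
print(rel([.5913,.230,.22],Mt(0,np.radians(5))))
```

```text
[-0.335, 0.006, 0.001, 0.54, -2.62, 10.6]
[-1.1, -0.133, 0.088, 0.73, 19.97, 22.03]
[-1.096, -0.211, 0.136, 1.57, 46.71, 32.19]
```

Call:
step_arm:
  moves:
    - [-0.17,0,0,0.3,-1.3,5.3,-0.2]
    - [-0.335,0,0,0.5,-2.6,10.6,-0.2]
    - [-0.5,-0.03,0.02,0.5,3,13.4,-0.2]
    - [-0.7,-0.06,0.04,0.6,8.6,16.3,-0.2]
    - [-0.9,-0.1,0.06,0.7,14.2,19.2,-0.2]
    - [-1.1,-0.13,0.09,0.7,20,22,-0.2]
    - [-1.1,-0.16,0.1,1.0,26,24.5,-0.2]
    - [-1.1,-0.18,0.11,1.3,32,27,-0.2]
    - [-1.1,-0.2,0.13,1.5,40,30,-0.2]
    - [-1.096,-0.211,0.136,1.57,46.7,32.2,-0.2]
    - [-1.096,-0.211,0.136,1.57,46.7,32.2,-0.2]
    - [-1.096,-0.211,0.136,1.57,46.7,32.2,-0.2]

```text
t: 12.28
tcp_pos: [0.589, 0.2336, 0.2181]
tool_rot: [-0.706, -0.032, 0.034, 0.707]
force: [-0.3, -0.5, 0.5]
finger_gap: 0.598
```

```bash
python3 - <<'E' 2>/dev/null
from h import *
st=sense(); print(st['t'],st['tcp_pos'],st['force'],st['q'].round(2))
s=snap('wrist','w8')
print(rel([.5913,.230,.22],Mt(0,np.radians(5))),rel([.5913,.230,.101],Mt(0,np.radians(5))))
E
```

```text
12.275 [0.58901685 0.23360818 0.21814046] [-0.26055408 -0.51532554  0.47630534] [0.2  0.55 1.42 0.   1.18 0.11]
[0.0, 0.004, -0.004, 0.19, -0.15, -0.19] [0.0, 0.004, -0.004, 0.23, 11.75, -0.18]
```

View pics/w8.png

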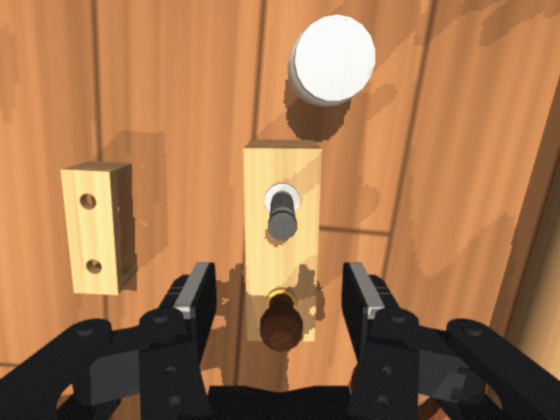

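Run:
```python
from h import *
s=load('w8'); print(s['xyz']); print(proj(s,[.5913,.230,.145]),proj(s,[.5913,.230,.081]),proj(s,sense()['tcp_pos']))
for px,z in (((283,222),.145),((282,198),.081)): print(ray(s,*px,z))
P=pts(s); k=(P[...,2]>.138)&(P[...,2]<.152)&(np.hypot(P[...,0]-.592,P[...,1]-.232)<.02); v,u_=np.nonzero(k); print(P[k].mean(0),u_.mean(),v.mean(),k.sum())
```

```text
[0.58241069 0.30261752 0.36565487]
(np.float64(283.6440478218583), np.float64(226.55805554725126)) (np.float64(282.9710327908078), np.float64(200.72008403159586)) (np.float64(280.6601890793279), np.float64(276.5152153845515))
[0.59062033 0.23289683 0.145     ]
[0.59033698 0.23210334 0.081     ]
[0.59018234 0.2312944  0.14480835] 282.03960396039605 224.2814710042433 707
```

Call:
step_arm:
  moves:
    - [0,0,0,0.17,0,-0.22,-0.2]
    - [0,0,0,0.17,4,-0.22,-0.2]
    - [0,0,0,0.17,8,-0.22,-0.2]
    - [0,0,0,0.17,11.6,-0.22,-0.2]
    - [0,0,0,0.17,11.6,-0.22,-0.2]
    - [0,0,0,0.17,11.6,-0.22,-0.2]

```text
t: 13.08
tcp_pos: [0.5918, 0.2289, 0.1038]
tool_rot: [0.706, 0.031, -0.033, -0.706]
force: [0.8, 0.0, 0.9]
finger_gap: 0.601
```

Call:
step_arm:
  moves:
    - [0,0,0,0,0,0,1]
    - [0,0,0,0,0,0,1]
    - [0,0,0,0,0,0,1]
    - [0,0,0,0,0,0,1]
    - [0,0,0,0,0,0,1]
    - [0,0,0,0,0,0,1]
  grip_force: 70

```text
t: 13.82
tcp_pos: [0.5922, 0.229, 0.1057]
tool_rot: [0.706, 0.032, -0.032, -0.706]
force: [-0.9, -0.3, 6.5]
finger_gap: 0.192
```

```bash
python3 - <<'E' 2>/dev/null
from h import *
st=sense(); print(st['t'],st['tcp_pos'],st['force'],st['finger_gap'])
s=snap('wrist','w9')
E
```

```text
13.825 [0.59218041 0.22898467 0.10573884] [-0.89413907 -0.26617401  6.49626161] 0.1922001066556949
```

View pics/w9.png

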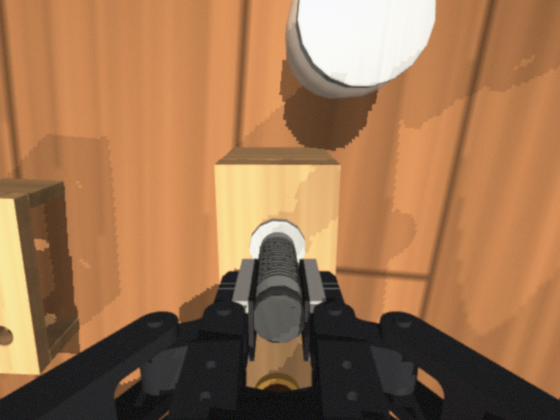

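The punch is gripped and the tips appear to rest on the collar. I'll lift it straight up.

Call:
step_arm:
  moves:
    - [0,0,0,0,-3,0,1]
    - [0,0,0,0,-6,0,1]
    - [0,0,0,0,-10,0,1]
    - [0,0,0,0,-15.5,0,1]
    - [0,0,0,0,-15.5,0,1]
    - [0,0,0,0,-15.5,0,1]

```text
t: 14.62
tcp_pos: [0.5913, 0.2289, 0.2603]
tool_rot: [0.707, 0.032, -0.033, -0.706]
force: [-1.4, 0.4, -2.0]
finger_gap: 0.185
```

```bash
python3 - <<'E' 2>/dev/null
from h import *
st=sense(); print(st['t'],st['tcp_pos'],st['force'],st['finger_gap'])
w=snap('wrist','w10');s=snap('side','s10');t=snap('top','t10')
for x in (s,t): print(proj(x,st['tcp_pos']))
pu,pv=map(int,proj(s,st['tcp_pos']));qu,qv=map(int,proj(t,st['tcp_pos']))
i=[cv2.resize(x,(400,300)) for x in (w['frame'],s['frame'][pv-60:pv+60,pu-80:pu+80],t['frame'][qv-60:qv+60,qu-80:qu+80])]
i.append(i[0])
cv2.imwrite('pics/m10.png',cv2.cvtColor(np.vstack([np.hstack(i[:2]),np.hstack(i[2:])]),4))
E
```

```text
14.625 [0.59128824 0.22891903 0.26029702] [-1.405745    0.40483434 -2.04345725] 0.1853426575043631
(np.float64(282.05563472624425), np.float64(89.58301051559833))
(np.float64(185.04050883584455), np.float64(177.29189874152405))
```

View pics/m10.png

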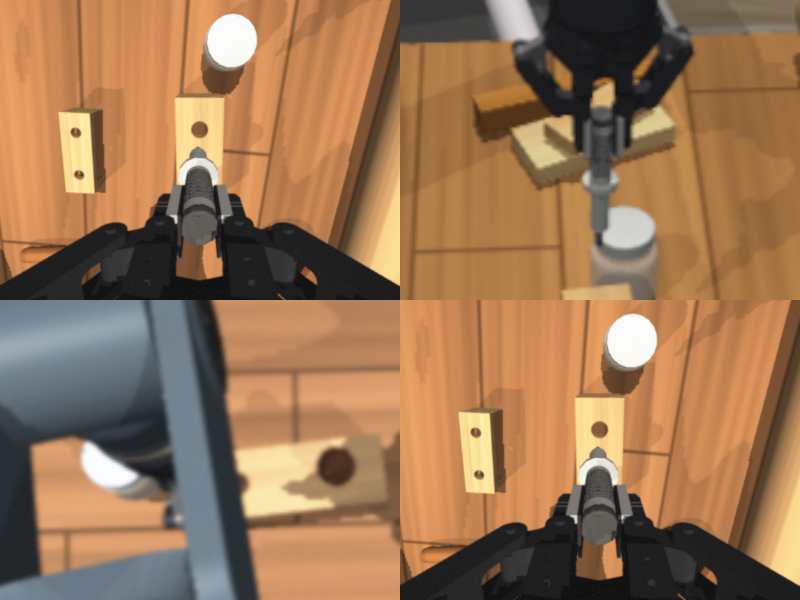

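Run:
```python
from h import *
st=sense(); p=st['tcp_pos']
s=load('s10');w=load('w10')
for z in (.09,.06,.04,0,-.03,-.06,-.1): print(z, 'side',np.round(proj(s,p+[0,0,z]),1),'wrist',np.round(proj(w,p+[0,0,z]),1))
im=cv2.cvtColor(s['frame'],4)[60:140,240:325]; cv2.imwrite('pics/a10.png',cv2.resize(im,None,fx=7,fy=7,interpolation=2))
im=cv2.cvtColor(w['frame'],4)[180:360,200:360]; cv2.imwrite('pics/b10.png',cv2.resize(im,None,fx=3,fy=3,interpolation=2))
```

```text
0.09 side [281.9  50.9] wrist [279.5 461.1]
0.06 side [281.9  64.6] wrist [279.5 362.7]
0.04 side [281.9  73.5] wrist [279.5 322.5]
0 side [281.8  90.4] wrist [279.5 270.6]
-0.03 side [281.8 102.4] wrist [279.5 245.3]
-0.06 side [281.8 113.9] wrist [279.5 226.6]
-0.1 side [281.7 128.4] wrist [279.4 208.2]
```

View pics/a10.png

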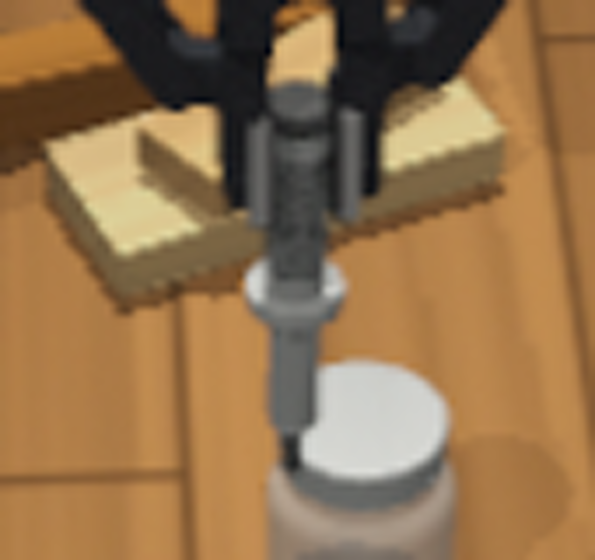

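View pics/b10.png

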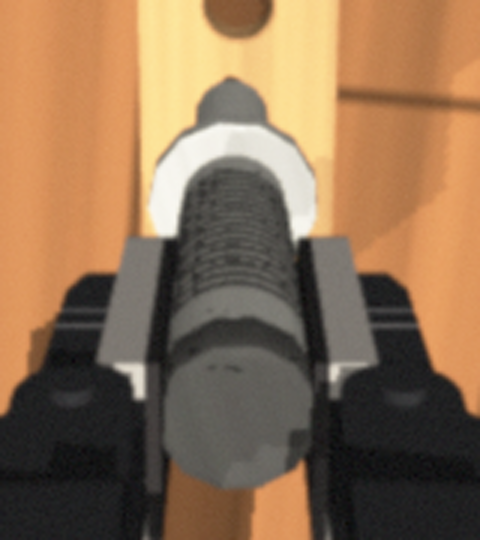

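Run:
```python
from h import *
st=sense(); p=st['tcp_pos']; M=R.from_quat(st['tool_rot']).as_matrix()
w=load('w10'); P=pts(w); L=(P-p)@M  # tool frame: x jaw, y down, z
hsv=cv2.cvtColor(w['frame'],cv2.COLOR_RGB2HSV)
near=(np.hypot(L[...,0],L[...,2])<.03)
import collections
for lo,hi in ((-.05,-.04),(-.04,-.034),(.005,.012),(.012,.018),(.018,.024),(.024,.028),(.028,.04),(.04,.055),(.055,.07),(.07,.08),(.08,.09),(.09,.1)):
    k=near&(L[...,1]>lo)&(L[...,1]<hi)&(hsv[...,1]<80)&(abs(L[...,0])<.015); q=L[k]
    if len(q)>3: print(lo,hi,len(q),'x',np.percentile(q[:,0],[3,97]).round(4),'z',np.percentile(q[:,2],[3,50,97]).round(4),'y med',np.median(q[:,1]).round(4))
```

```text
-0.05 -0.04 3365 x [-0.0124  0.0118] z [-0.0079  0.0035  0.0109] y med -0.0416
-0.04 -0.034 806 x [-0.014   0.0133] z [-0.0029  0.0099  0.011 ] y med -0.0377
0.005 0.012 214 x [-0.0088  0.0068] z [0.0047 0.0092 0.0104] y med 0.0085
0.012 0.018 126 x [-0.0083  0.0068] z [0.0049 0.0092 0.0104] y med 0.0147
0.018 0.024 1030 x [-0.0134  0.0115] z [-0.0029  0.0085  0.0146] y med 0.0228
0.024 0.028 118 x [-0.0131  0.0114] z [0.0008 0.0135 0.0155] y med 0.025
0.04 0.055 51 x [-0.0062  0.0036] z [0.0068 0.0086 0.0091] y med 0.0527
0.055 0.07 150 x [-0.0075  0.0048] z [0.0051 0.0081 0.0091] y med 0.0624
0.07 0.08 12 x [-0.0046  0.0021] z [0.0077 0.0087 0.0091] y med 0.0709
```

The punch is upright in the grip. Its axis is offset about +1.6 mm in tool z and -1.3 mm in tool x, and the tip is 94 mm below the TCP. I'll move it over the cross.

```bash
cat >> h.py <<'E'
def over(h,off=(-.0013,.0016),T=None):
    T=np.array([.515,-.176,.127]) if T is None else np.array(T)
    return T-a*off[0]-u*off[1]+Z*(.094+h)
E
python3 - <<'E'
from h import *
print(rel(over(.04),Mt(0)), over(.04), rel(over(.02),Mt(0)))
E
```

```text
[0.001, 0.244, -0.004, -11.14, -0.16, -39.8] [ 0.51603992 -0.17778005  0.261     ] [0.001, 0.244, -0.004, -11.13, 1.84, -39.8]
```

Call:
step_arm:
  moves:
    - [0,0.06,0,-1.4,-0.4,-5,1]
    - [0,0.1,0,-2.8,-0.6,-10,1]
    - [0,0.14,0,-4.2,-0.6,-15,1]
    - [0,0.18,0,-5.6,-0.6,-20,1]
    - [0,0.22,0,-7,-0.6,-25,1]
    - [0,0.244,0,-8.4,-0.6,-30,1]
    - [0,0.244,0,-9.8,-0.4,-35,1]
    - [0,0.244,0,-11.1,-0.2,-39.8,1]
    - [0,0.244,0,-11.1,0.8,-39.8,1]
    - [0,0.244,0,-11.1,1.8,-39.8,1]
    - [0,0.244,0,-11.1,1.8,-39.8,1]
    - [0,0.244,0,-11.1,1.8,-39.8,1]
  grip_force: 110

```text
t: 16.27
tcp_pos: [0.5165, -0.1765, 0.2412]
tool_rot: [0.705, -0.055, 0.052, -0.705]
force: [1.0, 1.0, -0.9]
finger_gap: 0.181
```

```bash
python3 - <<'E' 2>/dev/null
from h import *
st=sense(); print(st['t'],st['tcp_pos'],st['force'],st['finger_gap'])
print(rel(over(.02),Mt(0)))
w=snap('wrist','w11');s=snap('side','s11');t=snap('top','t11')
for x,n in ((s,'side'),(w,'w')): print(n,proj(x,[.515,-.176,.127]))
i=[w['frame'][120:330,170:450],s['frame'][270:345,210:310]]
i=[cv2.resize(x,(400,300),interpolation=2) for x in i]
cv2.imwrite('pics/m11.png',cv2.cvtColor(np.hstack(i),4))
for n in ('s11','w11'): print(n,phi(load(n)))
E
```

```text
16.275 [ 0.51653442 -0.17649907  0.24117735] [ 0.95241485  1.04481749 -0.8823692 ] 0.1814910317595987
[0.001, 0.002, -0.005, -0.03, 0.02, -0.13]
side (np.float64(248.4441119121784), np.float64(315.57004126603124))
w (np.float64(278.0342857747612), np.float64(202.5728365122947))
s11 (np.float64(-0.26441751758352056), np.float64(1.2822894501785127), np.int64(32), np.float64(0.000670327480815443), np.float64(-2.509021768491424))
w11 (np.float64(-0.7412295117421925), np.float64(0.8644901409441714), np.int64(118), np.float64(-0.0005305478110838265), np.float64(5.041177254529433))
```

View pics/m11.png

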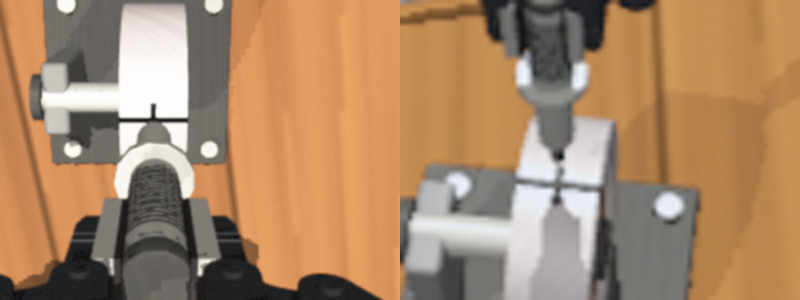

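Run:
```python
from h import *
s=load('s11')
print('cross',ray(s,249.75,316.25,.127),'tip',ray(s,249.5,308.9,.1472))
im=cv2.cvtColor(s['frame'],4)[295:330,230:270]; cv2.imwrite('pics/a11.png',cv2.resize(im,None,fx=16,fy=16,interpolation=cv2.INTER_NEAREST))
```

```text
cross [ 0.51712539 -0.17733685  0.127     ] tip [ 0.51766043 -0.17449854  0.1472    ]
```

View pics/a11.png

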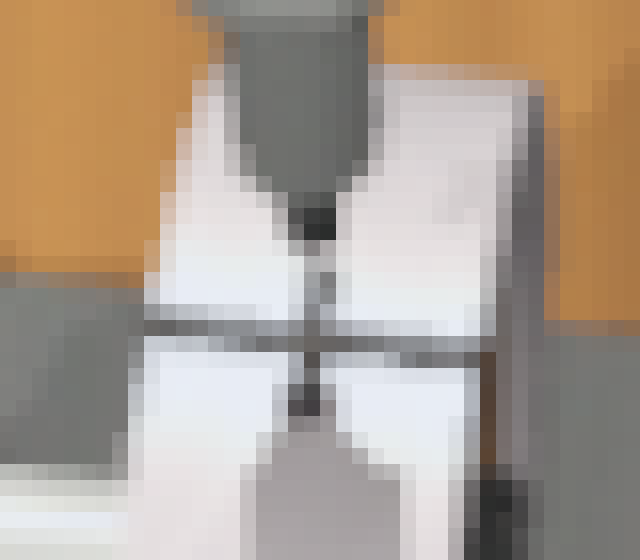

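Call:
step_arm:
  moves:
    - [0,0,0,0,0.5,-0.13,1]
    - [0,0,0,0,1.0,-0.13,1]
    - [0,0,0,0,1.6,-0.13,1]
    - [0,0,0,0,1.6,-0.13,1]

```text
t: 16.92
tcp_pos: [0.516, -0.1782, 0.225]
tool_rot: [0.705, -0.055, 0.052, -0.705]
force: [-0.9, -0.9, -2.0]
finger_gap: 0.181
```

```bash
python3 - <<'E' 2>/dev/null
from h import *
st=sense(); print(st['t'],st['tcp_pos'],st['force'],st['finger_gap'])
print(rel(over(.004),Mt(0)))
w=snap('wrist','w12');s=snap('side','s12')
i=[w['frame'][170:230,240:320],s['frame'][295:331,226:274]]
i=[cv2.resize(x,(400,300),interpolation=0) for x in i]
cv2.imwrite('pics/m12.png',cv2.cvtColor(np.hstack(i),4))
E
```

```text
16.925 [ 0.51599132 -0.17822278  0.22498376] [-0.91233369 -0.85448478 -2.02529734] 0.1807230040375577
[0.001, 0.002, -0.005, -0.0, -0.0, 0.04]
```

View pics/m12.png

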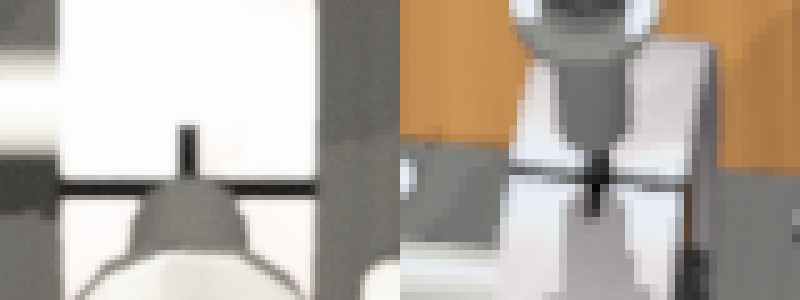

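The tip is about 4 mm above the cross and aligned in both views. I'll press in stages.

Call:
step_arm:
  moves:
    - [0,0,0,0,0.3,0,1]
    - [0,0,0,0,0.5,0,1]
    - [0,0,0,0,0.65,0,1]
    - [0,0,0,0,0.65,0,1]

```text
t: 17.52
tcp_pos: [0.517, -0.179, 0.221]
tool_rot: [0.706, -0.054, 0.053, -0.704]
force: [-1.7, 0.1, 8.8]
finger_gap: 0.181
```

```bash
python3 - <<'E' 2>/dev/null
from h import *
st=sense(); print(st['t'],st['tcp_pos'],st['force'],st['finger_gap'])
w=snap('wrist','w13');s=snap('side','s13')
i=[w['frame'][170:230,240:320],s['frame'][295:331,226:274]]
i=[cv2.resize(x,(400,300),interpolation=0) for x in i]
cv2.imwrite('pics/m13.png',cv2.cvtColor(np.hstack(i),4))
E
```

```text
17.525 [ 0.51704743 -0.17896552  0.2210085 ] [-1.70105102  0.10149585  8.82458687] 0.18089803309785407
```

View pics/m13.png

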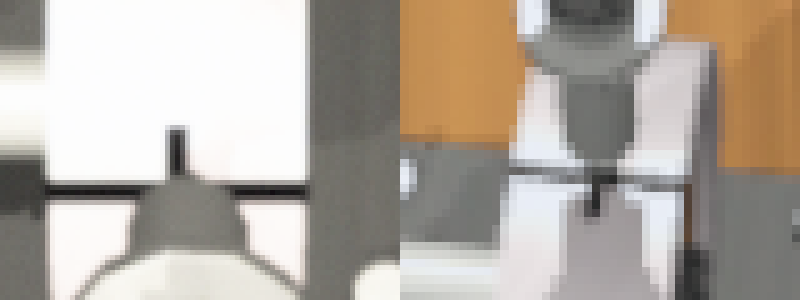

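I have contact at about 10 N with the tip on the cross. I'll press through the snap.

Call:
step_arm:
  moves:
    - [0,0,0,-0.1,0.4,0,1]
    - [0,0,0,-0.1,0.6,0,1]
    - [0,0,0,-0.1,0.8,0,1]
    - [0,0,0,-0.1,0.85,0,1]
    - [0,0,0,-0.1,0.85,0,1]

```text
t: 18.25
tcp_pos: [0.5168, -0.1791, 0.2144]
tool_rot: [0.707, -0.053, 0.054, -0.704]
force: [-1.0, 0.9, 6.9]
finger_gap: 0.184
```

```bash
python3 - <<'E' 2>/dev/null
from h import *
st=sense(); print(st['t'],st['tcp_pos'],st['force'],st['finger_gap'])
w=snap('wrist','w14');s=snap('side','s14')
i=[w['frame'][140:335,150:410],s['frame'][280:331,226:294]]
i=[cv2.resize(x,(400,300),interpolation=0) for x in i]
cv2.imwrite('pics/m14.png',cv2.cvtColor(np.hstack(i),4))
p=st['tcp_pos']; M=R.from_quat(st['tool_rot']).as_matrix(); print((np.array([.515,-.176,.127])-p)@M)
P=pts(w); L=(P-p)@M; hsv=cv2.cvtColor(w['frame'],cv2.COLOR_RGB2HSV)
for lo,hi in ((-.05,-.035),(.005,.012),(.012,.018),(.018,.024),(.024,.032),(.05,.065)):
    k=(np.hypot(L[...,0],L[...,2])<.03)&(L[...,1]>lo)&(L[...,1]<hi)&(hsv[...,1]<80)&(abs(L[...,0])<.015); q=L[k]
    print(lo,len(q),'x',np.percentile(q[:,0],[3,97]).round(4),'z',np.percentile(q[:,2],[3,97]).round(4),'y',np.median(q[:,1]).round(4))
E
```

```text
18.25 [ 0.51679052 -0.17908878  0.21439972] [-0.96726231  0.91540487  6.85626053] 0.1835126636671586
[-0.00234817  0.08738499  0.00313149]
-0.05 4038 x [-0.0131  0.0124] z [-0.0077  0.0109] y -0.0397
0.005 196 x [-0.0089  0.0068] z [0.0047 0.0108] y 0.0083
0.012 154 x [-0.0089  0.0065] z [0.0052 0.0107] y 0.0148
0.018 306 x [-0.0131  0.0107] z [-0.0019  0.014 ] y 0.0234
0.024 922 x [-0.0136  0.0113] z [-0.0029  0.0155] y 0.0248
0.05 152 x [-0.0079  0.0043] z [0.0055 0.0098] y 0.0583
```

View pics/m14.png

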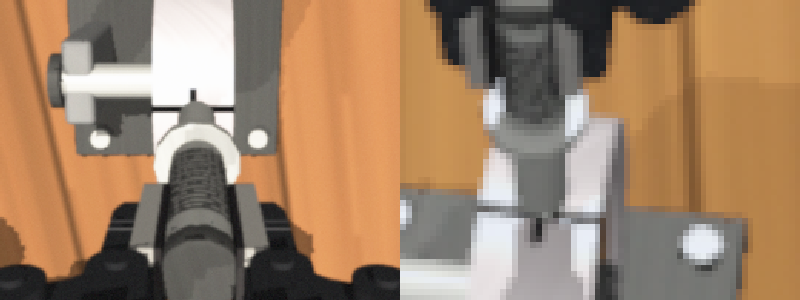

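The force peaked and then fell, so the spring has probably let go. I'll push a little further to be sure it's past 8 mm, reading the force.

Call:
step_arm:
  moves:
    - [0,0,0,-0.1,0.4,0,1]
    - [0,0,0,-0.1,0.4,0,1]

```text
t: 18.6
tcp_pos: [0.5165, -0.1792, 0.2122]
tool_rot: [0.707, -0.052, 0.055, -0.703]
force: [-0.6, 2.2, 9.3]
finger_gap: 0.18
```

```bash
python3 - <<'E' 2>/dev/null
from h import *
st=sense(); print(st['t'],st['tcp_pos'],st['force'],st['finger_gap'])
for n in ('w10','w11','w12','w13','w14'):
    w=load(n); P=pts(w); k=(P[...,2]>.2)&(abs(np.arange(560)-279)<20)[None,:]&(np.arange(420)>300)[:,None]
    f,M,o=cam(w); d=w['z_map'][325:340,270:290]; print(n,np.median(d), np.median((P-o)[325:340,270:290].reshape(-1,3),0).round(4))
E
```

```text
18.6 [ 0.51653768 -0.17915003  0.21219534] [-0.59123513  2.21382606  9.31121507] 0.1801197365987407
w10 0.123824626 [nan nan nan]
w11 0.12395719 [nan nan nan]
w12 0.12385041 [nan nan nan]
w13 0.12398043 [nan nan nan]
w14 0.12383124 [nan nan nan]
```

Since the 10 N contact the tool has gone 8.8 mm deeper with no slip in the grip. The nose must be fully in, so the spring has snapped. I'll lift.

Call:
step_arm:
  moves:
    - [0,0,0,0,-1,0,1]
    - [0,0,0,0,-2,0,1]
    - [0,0,0,0,-4,0,1]
    - [0,0,0,0,-6,0,1]
    - [0,0,0,0,-6,0,1]

```text
t: 19.23
tcp_pos: [0.5171, -0.1793, 0.2734]
tool_rot: [0.707, -0.051, 0.056, -0.703]
force: [0.1, -0.2, -1.3]
finger_gap: 0.182
```

```bash
python3 - <<'E' 2>/dev/null
from h import *
st=sense(); print(st['t'],st['tcp_pos'],st['force'],st['finger_gap'])
w=snap('wrist','w15');s=snap('side','s15')
for n in ('s15','w15'): print(n,phi(load(n)))
i=[w['frame'][100:340,120:440],s['frame'][255:330,200:300]]
i=[cv2.resize(x,(400,300),interpolation=2) for x in i]
cv2.imwrite('pics/m15.png',cv2.cvtColor(np.hstack(i),4))
p=st['tcp_pos']; M=R.from_quat(st['tool_rot']).as_matrix()
P=pts(w); L=(P-p)@M; hsv=cv2.cvtColor(w['frame'],cv2.COLOR_RGB2HSV)
for lo,hi in ((-.05,-.035),(.005,.012),(.012,.018),(.018,.024),(.024,.032),(.05,.065),(.065,.1)):
    k=(np.hypot(L[...,0],L[...,2])<.03)&(L[...,1]>lo)&(L[...,1]<hi)&(hsv[...,1]<80)&(abs(L[...,0])<.015); q=L[k]
    print(lo,len(q),'x',np.percentile(q[:,0],[3,97]).round(4),'z',np.percentile(q[:,2],[3,97]).round(4),'y',np.median(q[:,1]).round(4))
E
```

```text
19.225 [ 0.51714235 -0.17929556  0.2733617 ] [ 0.09595882 -0.23260807 -1.31071358] 0.18186372651903562
s15 (np.float64(-0.26441751758352056), np.float64(1.2822894501785127), np.int64(32), np.float64(0.0005605189071005249), np.float64(-0.1306027387803419))
w15 (np.float64(-0.6642026717175881), np.float64(1.2104795710926957), np.int64(134), np.float64(-0.0008138451577729051), np.float64(-0.6311874023799582))
-0.05 4056 x [-0.0131  0.0123] z [-0.0081  0.0109] y -0.0397
0.005 209 x [-0.0089  0.007 ] z [0.0042 0.0105] y 0.0081
0.012 151 x [-0.0089  0.0068] z [0.0048 0.0104] y 0.0149
0.018 284 x [-0.013   0.0091] z [-0.0016  0.0141] y 0.0234
0.024 935 x [-0.0136  0.0118] z [-0.0029  0.0152] y 0.0249
0.05 143 x [-0.0074  0.0047] z [0.0052 0.0095] y 0.0585
0.065 111 x [-0.0082  0.0051] z [0.0042 0.0096] y 0.07
```

View pics/m15.png

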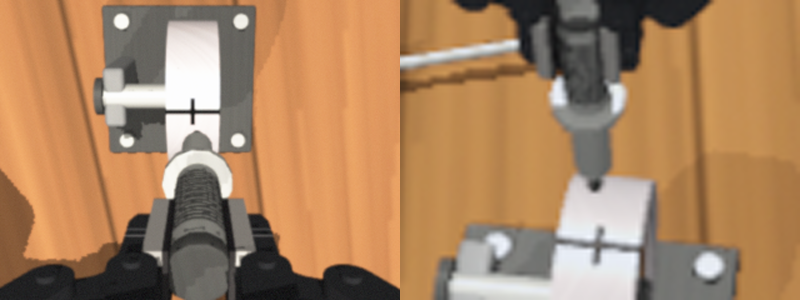

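The cross is still at the top and the nose is out. I'll carry the punch back over its hole.

Run:
```python
from h import *
print(rel([.592,.2290,.265],Mt(0,np.radians(5))))
```

```text
[0.004, -0.239, 0.002, 1.36, 0.48, 41.44]
```

Call:
step_arm:
  moves:
    - [0,-0.04,0,0.2,0,5,1]
    - [0,-0.08,0,0.4,0,10,1]
    - [0,-0.12,0,0.6,0,16,1]
    - [0,-0.16,0,0.8,0,22,1]
    - [0,-0.2,0,1.0,0,28,1]
    - [0,-0.239,0,1.2,0,34,1]
    - [0,-0.239,0,1.36,0.2,38.5,1]
    - [0,-0.239,0,1.36,0.5,41.4,1]
    - [0,-0.239,0,1.36,0.5,41.4,1]
    - [0,-0.239,0,1.36,0.5,41.4,1]

```text
t: 20.58
tcp_pos: [0.5913, 0.2279, 0.2636]
tool_rot: [0.708, 0.03, -0.031, -0.704]
force: [-0.0, 0.1, -2.3]
finger_gap: 0.18
```

```bash
python3 - <<'E' 2>/dev/null
from h import *
st=sense(); print(st['t'],st['tcp_pos'],st['force'],st['finger_gap'])
w=snap('wrist','w16'); s=snap('side','s16')
print(rel([.592,.2290,.185],Mt(0,np.radians(5))))
print('hole?',proj(w,[.5912,.2312,.075]))
cv2.imwrite('pics/m16.png',cv2.cvtColor(cv2.resize(w['frame'][130:340,140:420],None,fx=2.5,fy=2.5),4))
E
```

```text
20.575 [0.59125655 0.22787653 0.263553  ] [-0.04214635  0.14928376 -2.32015098] 0.1798178188798529
[0.005, -0.001, 0.0, 0.04, 7.93, 0.2]
hole? (np.float64(280.1621405036098), np.float64(177.66952280029682))
```

View pics/m16.png

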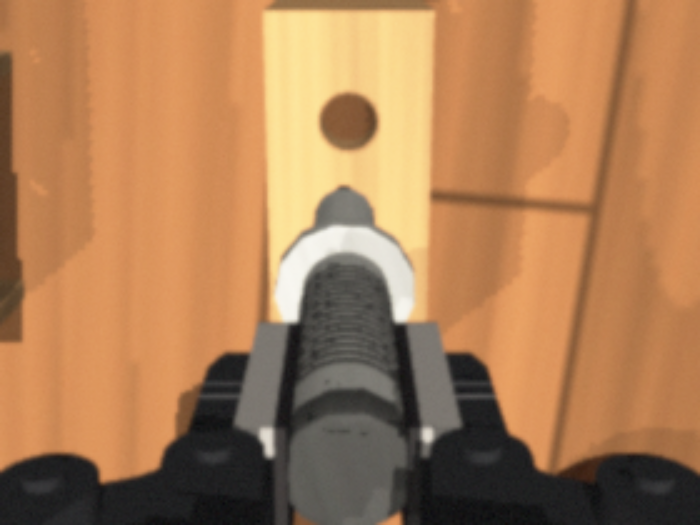

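Call:
step_arm:
  moves:
    - [0.005,0,0,0.08,2,0.17,1]
    - [0.005,0,0,0.08,5,0.17,1]
    - [0.005,0,0,0.08,8,0.17,1]
    - [0.005,0,0,0.08,8,0.17,1]
    - [0.005,0,0,0.08,8,0.17,1]

```text
t: 21.3
tcp_pos: [0.5934, 0.2281, 0.1855]
tool_rot: [-0.706, -0.031, 0.029, 0.707]
force: [-0.4, 0.2, -1.4]
finger_gap: 0.182
```

```bash
python3 - <<'E' 2>/dev/null
from h import *
st=sense(); print(st['t'],st['tcp_pos'],st['force'],st['finger_gap'])
w=snap('wrist','w17'); s=snap('side','s17')
print(rel([.592,.2293,.108],Mt(0,np.radians(5))))
i=[w['frame'][130:280,180:380],s['frame'][90:165,235:335]]
cv2.imwrite('pics/m17.png',cv2.cvtColor(np.hstack([cv2.resize(x,(400,300),interpolation=2) for x in i]),4))
E
```

```text
21.3 [0.59340235 0.22814708 0.18552635] [-0.4145336   0.18063473 -1.44738014] 0.18211122467986518
[-0.0, -0.002, 0.004, -0.2, 7.82, 0.08]
```

View pics/m17.png

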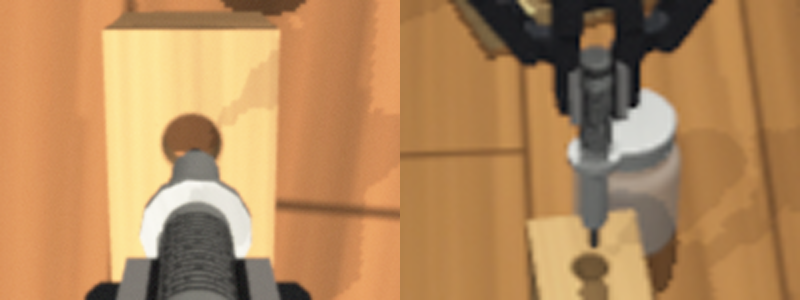

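Call:
step_arm:
  moves:
    - [0,0,0,-0.18,0.3,0.08,1]
    - [0,0,0,-0.18,0.6,0.08,1]
    - [0,0,0,-0.18,1.2,0.08,1]
    - [0,0,0,-0.18,1.9,0.08,1]
    - [0,0,0,-0.18,1.9,0.08,1]

```text
t: 22.02
tcp_pos: [0.5912, 0.2291, 0.166]
tool_rot: [-0.706, -0.031, 0.03, 0.706]
force: [0.9, 0.5, -0.7]
finger_gap: 0.181
```

```bash
python3 - <<'E' 2>/dev/null
from h import *
st=sense(); print(st['t'],st['tcp_pos'],st['force'],st['finger_gap'])
w=snap('wrist','w18'); s=snap('side','s18')
print(rel([.592,.2293,.108],Mt(0,np.radians(5))))
i=[w['frame'][130:280,180:380],s['frame'][100:175,235:335]]
cv2.imwrite('pics/m18.png',cv2.cvtColor(np.hstack([cv2.resize(x,(400,300),interpolation=2) for x in i]),4))
E
```

```text
22.025 [0.59120988 0.22908559 0.16599262] [ 0.86622804  0.51643546 -0.67390356] 0.1807077412973161
[-0.0, -0.002, 0.003, -0.01, 5.89, 0.01]
```

View pics/m18.png

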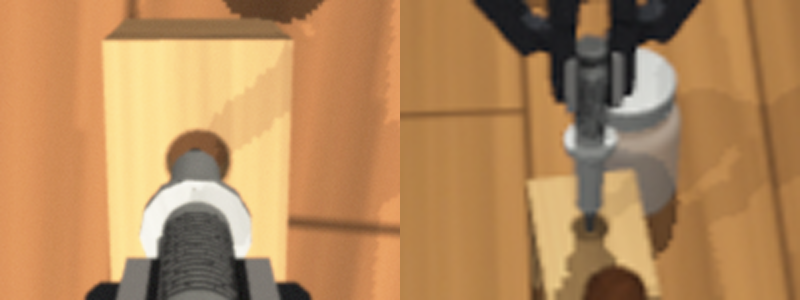

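The nose is in the hole, centred, with no contact force. I'll lower it.

Call:
step_arm:
  moves:
    - [0,0,0,0.03,1.2,0.03,1]
    - [0,0,0,0.03,2.2,0.03,1]
    - [0,0,0,0.03,3.2,0.03,1]
    - [0,0,0,0.03,3.2,0.03,1]

```text
t: 22.62
tcp_pos: [0.5913, 0.2293, 0.1333]
tool_rot: [0.707, 0.03, -0.03, -0.706]
force: [-0.6, -0.2, -1.3]
finger_gap: 0.184
```

```bash
python3 - <<'E' 2>/dev/null
from h import *
st=sense(); print(st['t'],st['tcp_pos'],st['force'],st['finger_gap'])
w=snap('wrist','w19'); s=snap('side','s19')
i=[w['frame'][130:280,180:380],s['frame'][100:175,235:335]]
cv2.imwrite('pics/m19.png',cv2.cvtColor(np.hstack([cv2.resize(x,(400,300),interpolation=2) for x in i]),4))
E
```

```text
22.625 [0.59130135 0.22932335 0.13333644] [-0.62632187 -0.2161674  -1.25678232] 0.18419812219590276
```

View pics/m19.png

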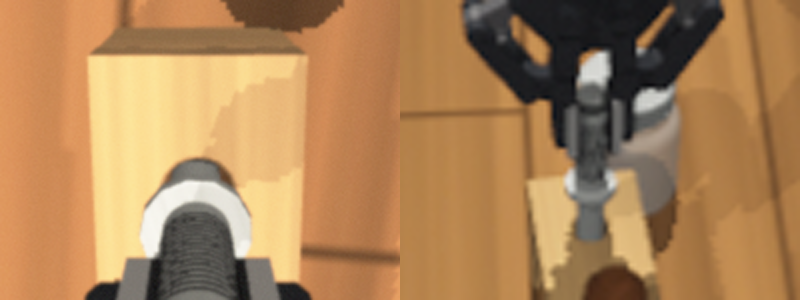

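Barrel in freely. Lower the rest of the way.

Call:
step_arm:
  moves:
    - [0,0,0,0,1.2,0,1]
    - [0,0,0,0,2.2,0,1]
    - [0,0,0,0,2.65,0,1]
    - [0,0,0,0,2.65,0,1]

```text
t: 23.22
tcp_pos: [0.592, 0.2295, 0.1074]
tool_rot: [-0.706, -0.031, 0.03, 0.706]
force: [-0.1, -0.2, -1.4]
finger_gap: 0.185
```

```bash
python3 - <<'E' 2>/dev/null
from h import *
st=sense(); print(st['t'],st['tcp_pos'],st['force'],st['finger_gap'])
w=snap('wrist','w20'); s=snap('side','s20')
i=[w['frame'][130:280,180:380],s['frame'][100:175,235:335]]
cv2.imwrite('pics/m20.png',cv2.cvtColor(np.hstack([cv2.resize(x,(400,300),interpolation=2) for x in i]),4))
E
```

```text
23.225 [0.59198537 0.2294726  0.10740494] [-0.12720126 -0.22835017 -1.40049711] 0.18509078834897907
```

View pics/m20.png

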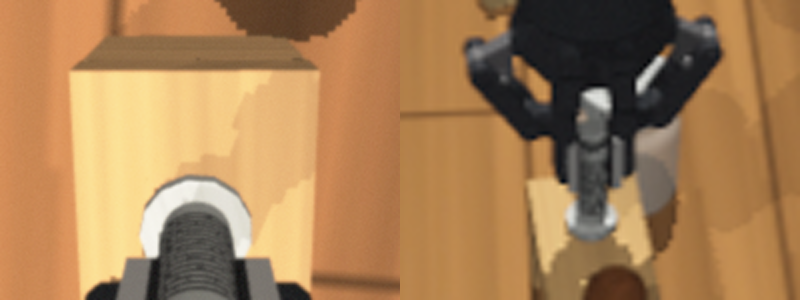

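Call:
step_arm:
  moves:
    - [0,0,0,0,0.13,0,1]
    - [0,0,0,0,0.13,0,1]
    - [0,0,0,0,0.13,0,-0.2]
    - [0,0,0,0,0.13,0,-0.2]
    - [0,0,0,0,0.13,0,-0.2]
    - [0,0,0,0,0.13,0,-0.2]
  grip_force: 30

```text
t: 24.08
tcp_pos: [0.5927, 0.2296, 0.107]
tool_rot: [-0.706, -0.031, 0.029, 0.707]
force: [-0.4, 0.7, -0.7]
finger_gap: 0.598
```

Call:
step_arm:
  moves:
    - [0,0,0,0,-2,0,-0.2]
    - [0,0,0,0,-5,0,-0.2]
    - [0,0,0,0,-9,0,-0.2]
    - [0,0,0,0,-14,0,-0.2]
    - [0,0,0,0,-17,0,-0.2]
    - [0,0,0,0,-17,0,-0.2]
    - [0,0,0,0,-17,0,-0.2]

```text
t: 24.95
tcp_pos: [0.5912, 0.2293, 0.2759]
tool_rot: [-0.706, -0.031, 0.03, 0.706]
force: [0.1, -0.8, -0.9]
finger_gap: 0.601
```

```bash
python3 - <<'E' 2>/dev/null
from h import *
st=sense(); print(st['t'],st['tcp_pos'],st['force'],st['finger_gap'],abs(st['qd']).max())
w=snap('wrist','w21'); s=snap('side','s21'); t=snap('top','t21')
for n in ('t21','s21'): print(n,phi(load(n)))
for x in (w,s,t):
    P=pts(x); d=np.hypot(P[...,0]-.591,P[...,1]-.230)
    c=(P[...,2]>.135)&(P[...,2]<.155)&(d<.02); k=(P[...,2]>.078)&(P[...,2]<.086)&(d<.02); g=(P[...,2]>.09)&(P[...,2]<.12)&(d<.02)
    print('cap',c.sum(),P[c].mean(0).round(4),'collar',k.sum(),(P[k].min(0)+P[k].max(0)).round(4)/2 if k.sum() else 0)
cv2.imwrite('pics/m21.png',cv2.cvtColor(np.hstack([cv2.resize(x,(400,300),interpolation=2) for x in (w['frame'],s['frame'])]),4))
E
```

```text
24.95 [0.59117659 0.22933737 0.27590252] [ 0.13803552 -0.79885986 -0.85117116] 0.6006614481342981 0.018337409620116894
t21 (np.float64(0.34533346053623126), np.float64(0.7044587706808321), np.int64(12), np.float64(-0.0001881928227707681), np.float64(-0.2951346207181322))
s21 (np.float64(-0.26441751758352056), np.float64(1.2822894501785127), np.int64(32), np.float64(0.0005438603270673405), np.float64(0.010785986625528463))
cap 477 [0.5909 0.2322 0.1448] collar 304 [0.59075 0.23405 0.0817 ]
cap 65 [0.5918 0.2293 0.1421] collar 55 [0.59175 0.2275  0.0819 ]
cap 4 [0.5928 0.2241 0.1402] collar 36 [0.591  0.2204 0.0811]
```

View pics/m21.png

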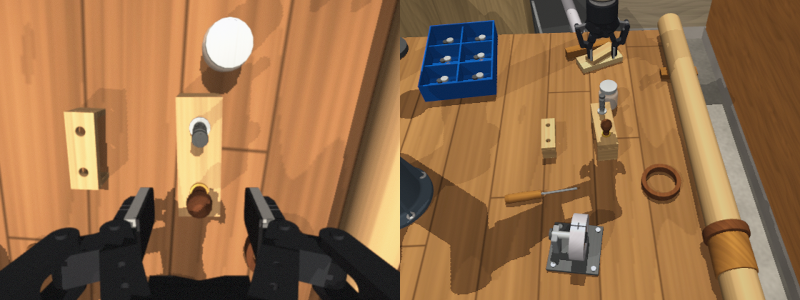

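The punch is seated, its cap at the same height as at the start. The cross is at the top, the bystanders look undisturbed and the arm is clear, so I'll hand in.

```bash
python3 -c "
from station import *
print(sign_off())"
```

```text
the job is handed in; nothing more can be done
None
```

The job is handed in, at about 25 s of the 72 s allowed. I pinched the band and turned it in three strokes to bring the cross to the top. I then took the punch from the rack, pressed it upright on the cross, and hung it back in its hole.

**Last checks**
- **Cross:** the top camera put it 0.3° and the side camera −0.3° from the very top (the limit is about 8.6°). The axle position is uncertain by about 2 mm, or 2°.
- **Punch:** it hangs upright and released, with its cap at the same height as at the start to within 1 mm. The wrist and side cameras put its cap about 3 mm apart in y, much as the top and side cameras differed at the start. The top camera's view of the punch was mostly blocked by the arm.
- **Arm and bystanders:** the arm is clear, and the awl, screwdriver, ring and jar look undisturbed in the final pictures. I did not measure how far they might have moved.

**What I could not check directly**
- **Snap:** I inferred it, since there is no reading of the spring. The tool went 8.8 mm deeper after contact at about 10 N. The force then read 7 N, rising to 9 N at the end of the press, which fits the nose being fully in. The punch did not slip in the grip.
- **Point on the cross:** during the press I put it about 1–2 mm off centre.

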